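Right the fallen ink bottle in its stand and close the guard

ROBOT

A 6-joint arm with a two-finger parallel gripper is mounted at the origin on the work surface. World frame = base frame: x ahead of the robot, y to its left, z up, the work surface at z = 0. Lengths are in m, angles in rad, forces in N, time in s.
With the tool pointing down it reaches from about 0.3 to 0.75 m from the base axis. Payload 8.5 kg.
Tool frame: the origin (TCP) lies midway between the tips of the shut fingers; the grasp point (between the pads) lies 19 mm behind it (manip.grasp_offset is the distance from the TCP to the grasp point, in m); x points along the fingers, z is the direction in which the jaws open and shut, and the axes are right-handed (so a half turn about x gives the same grasp; the last joint's range is limited). The gripper opens to 88 mm and grips with 3 to 60 N. Pads are 18 mm wide; open, the fingers measure 123 mm over their backs; the gripper's body (75 mm by 187 mm) begins 45 mm behind the grasp point.
Start: joints at [0.981, 0.381, 1.297, -0, 1.464, -0.215], TCP at [0.201, 0.512, 0.239] pointing down, gripper open.
Joint ranges: [-3.11, 3.11], [-0.89, 2.33], [0.22, 2.48], [-1.42, 4.56], [0.17, 2.85], [-2.88, 2.88]. Speed limits (rad/s): [2.39, 2.39, 3.14, 3.14, 3.14, 3.14].

INTERFACE

Orientations are given as a unit quaternion [w, x, y, z].
In Python, from station import manip, imaging gives the robot as it stands. The module is installed in compiled form; this text tells all that it offers.
- The arm moves only by the tool carry_out, never from a script. Its arguments are lists of equal length, an entry for each row: "translation": the shift along the tool's x, y, z in units of 40 mm (1.0 is 40 mm), a list of three; "rot": the turn, a rotation vector about the tool's x, y, z in units of 10 degrees (1.0 is 10 degrees), a list of three; "claw": the closure, from 0 (fully open) to 1 (shut). A call has exactly 10 rows; each row is the pose to reach, as a shift and turn from the pose commanded when the call began, along the tool's axes at that moment; what a row does not reach only later rows make up. A row lasts 1/8 s, in which the tool goes at most 62.5 mm and 10.7 degrees, less where a joint would pass 70% of its speed; a pose out of reach is approached as far as the arm can. A call with a gripper value outside its range is refused whole. The fingers move at their own pace and stop on an object; the grip force is fixed at half the most. Time passes only in rows, so rows that repeat a pose let the fingers close, or fill a call up. It gives the time, the measured TCP pose, the force and the opening at its end, in the units of the state.
- manip.get_state(): the state, without advancing time (a new reading comes with each control period).
- imaging.grab_frame(name): name is "side" or "top"; returns a dict with "color" (480x640x3 uint8, red, green, blue), "fov_y" (degrees; the focal length in pixels is half the picture's height over the tangent of half this angle, whatever the lens; pixels are square), "cx", "cy" (the principal point, pixels), "R" (3x3) and "t" (3): a world point X has camera coordinates R X + t. Camera axes: x right, y down, z forward; pixel columns grow to the right and rows downward; lengths in m; the calibration is good to about 2 mm. A picture is of the moment at which its call begins. There is no depth.
- manip.finish_job(): hands the job in, once; it reports no verdict.
The state is a dict: "clock": time; "joint_positions": joint angles; "joint_vel": joint speeds; "joint_torque": joint torques, N m; "ee_pos": TCP position; "tool_rot": TCP orientation; "ft_force": force on the tool from outside, world axes, zero at the start; "moment": the same for the moment, N m; "width": finger opening in m.
Only numpy, scipy, OpenCV 4.12 (cv2) and the standard library are available. Lean on these libraries where they do the work, as an engineer would, in place of code of your own. Each camera call takes 0.05 s, during which the arm holds its last target. There are 200 camera calls.

TASK

The square blue ink bottle with the red cap has toppled over on the printmaking table. Stand it upright, cap up, on the cork pad inside the white bottle stand under the lamp bar, setting it down rather than dropping it, and slide the orange guard fully closed in front of it so that it cannot fall out again. Leave everything else on the table where it is.

Things in the scene. Friction and masses are not known exactly. Their poses are not given: they have to be found in the camera images.
- bottle: Square blue ink bottle with white label band and round red cap, lying on a flat side. Body 56 x 56 mm, 118 mm tall; neck 30 mm in diameter; cap 38 mm in diameter, 135 to 165 mm from the base. 0.17 to 0.35 kg, centre of mass about 65 mm from the base. Origin: centre of its base; z runs from base to cap; x and y are normal to the side faces.
- stand: Fixed white stand. Origin: on the table below the bay's centre; x to its back (away from the robot), y left, z up. Base plate 12 mm high, x -105 to 75, y -175 to 70 mm. Fences round the bay reach z 50 mm, inner faces at x 45 (back) and y -50 and 50 mm; the front (-x) is open until the guard is closed.
- bay (a point): Centre of the top of the cork pad, where the middle of the bottle's base belongs; 14 mm above the table. Axes as the stand.
- lamp_bar (a point): Centre of the underside of the aluminium lamp bar fixed over the bay, 260 mm above the table, at stand x 15, y -27 mm. Bar 50 mm (x) by 210 mm (y) by 24 mm high, on two posts 12 mm in diameter at stand x 65, y -115 and 60 mm. A gripper pointing straight down over the bay would hit it: come in tilted, leaning back towards the robot.
- guard (a joint): Sliding orange guard at the stand's front: 0 fully open (right of the bay), 0.105 m fully closed (centred before the bay). It slides along the stand's +y to close and stays where left (friction about 1.5 N). Its bar is 10 mm thick (stand x -55 to -45 mm), 100 mm long in y, z 16 to 50 mm.
- guard_grip (a point): Centre of the top of the guard's black grip, 80 mm above the table; moves with the guard. The grip is an upright block, 20 mm (stand x) by 24 mm (stand y), z 16 to 80 mm, at stand x -90 mm; a 12 mm thick web joins its +x face to the bar at z 30 to 42 mm.
- thinner: Bystander: round amber bottle, upright, 60 mm in diameter, 160 mm tall. Origin at the centre of its underside.
- cup: Bystander: white ceramic cup, upright, 72 mm in diameter at the rim, 90 mm tall. Origin at the centre of its underside.
- dish: Bystander: grey bowl, 120 mm in diameter, 40 mm tall. Origin at the centre of its underside.
- tape: Bystander: yellow roll of tape lying flat, 90 mm in diameter, 24 mm high. Origin at the centre of its underside.
- knife: Bystander: ink spatula 200 mm long lying flat. Origin near its middle, x along its length.
- brush: Bystander: brush 180 mm long lying flat. Origin near its middle, x along its length.
- brayer: Bystander: rubber ink roller (36 mm in diameter, 90 mm wide) with a wooden handle, 150 mm long, about 45 mm high, lying on the print board. Origin below the middle of the roller; x towards the handle end.
- board: Fixed plywood board 240 x 280 x 12 mm with a dark print on it. Origin at the centre of its underside.
There are look-alikes about, which are no part of the job. Leave any yellow look-alike of the bottle alone.

How it is judged:
By the outcome, as a careful person would: the job done as asked, in the order asked, and still so for the second after the job is handed in, with the robot touching nothing.
It also fails if it takes over 59 s, if anything falls off the work surface, if the arm or the gripper's body presses on something with over 40 N, if the wrist force passes 120 N, or if a joint passes its speed limit or range.

## Working session

There is one attempt and no reset: what is moved stays moved. The work goes in short steps, Python scripts to look and compute and a tool call to move; the robot and the scene stay as the last step left them, time stands still between calls to the robot, and variables do not carry over. Pictures are saved under pics/ and viewed, about 8 in all and at most 12, crops included, and the job is handed in when it is done.

Besides the shell and the picture viewer there is one more tool, called after "Emit:" as name(argument=value, ...), one argument or row to a line, values as JSON. carry_out: Moves the arm, as the interface text tells. Its arguments: {"type":"object","properties":{"translation":{"type":"array"},"rot":{"type":"array"},"claw":{"type":"array"}},"required":["translation","rot","claw"]}

```bash
mkdir -p pics; cat > h.py <<'E'
import numpy as np, cv2
from station import manip, imaging
from scipy.spatial.transform import Rotation as Rn
def cam(f):
    return 240/np.tan(np.radians(f['fov_y'])/2)
def ray(f,u,v):
    R=np.array(f['R']);t=np.array(f['t']);k=cam(f)
    d=R.T@np.array([(u-f['cx'])/k,(v-f['cy'])/k,1]);return -R.T@t,d
def onz(f,u,v,z):
    o,d=ray(f,u,v);return o+d*(z-o[2])/d[2]
def proj(f,X):
    c=np.array(f['R'])@np.array(X)+np.array(f['t']);return np.array([f['cx'],f['cy']])+cam(f)*c[:2]/c[2]
def save(f,n,box=None,s=1):
    im=f['color'][:,:,::-1]
    if box: im=im[box[1]:box[3],box[0]:box[2]]
    cv2.imwrite('pics/'+n,cv2.resize(im,None,fx=s,fy=s,interpolation=cv2.INTER_CUBIC))
E
python3 - <<'E'
from h import *
import pickle
F={}
for n in('top','side'):
    f=imaging.grab_frame(n);F[n]=f;save(f,n+'1.png',s=1.25)
    print(n,f['fov_y'],f['cx'],f['cy'],'C',-np.array(f['R']).T@f['t'],np.round(f['R'],3).tolist())
pickle.dump(F,open('F1.pkl','wb'))
s=manip.get_state();print(s,manip.grasp_offset)
E
```

```text
top 47.12301933972086 327.75808197914785 232.25025228079585 C [ 0.25154616 -0.04351606  1.49772372] [[0.008, -1.0, -0.006], [-0.979, -0.007, -0.204], [0.204, 0.008, -0.979]]
side 49.54116808149212 314.7691485745314 243.51227034590514 C [ 0.00775638 -0.70861612  1.01332347] [[0.79, -0.613, -0.011], [-0.437, -0.55, -0.711], [0.429, 0.567, -0.703]]
{'clock': 0.1, 'joint_positions': array([ 9.80705528e-01,  3.81128570e-01,  1.29813625e+00, -1.79641587e-05,
        1.46358648e+00, -2.15305225e-01]), 'joint_vel': array([ 5.81351598e-04, -8.02859904e-04, -2.51516549e-03, -1.49522489e-03,
        4.92059919e-05, -1.69214644e-03]), 'joint_torque': array([ 4.26938394e-03, -4.38653541e+01, -2.24911863e+01,  7.15172407e-02,
        3.41639319e-02, -8.94416803e-05]), 'ee_pos': array([0.20121246, 0.51161453, 0.23821597]), 'tool_rot': array([ 0.58398468, -0.39827018,  0.58480557,  0.39792612]), 'ft_force': array([-0.02907104, -0.44772294, -0.99309415]), 'moment': array([ 0.01783282, -0.06069613, -0.03078195]), 'width': 0.08811247936007287} 0.0187
```

View pics/top1.png

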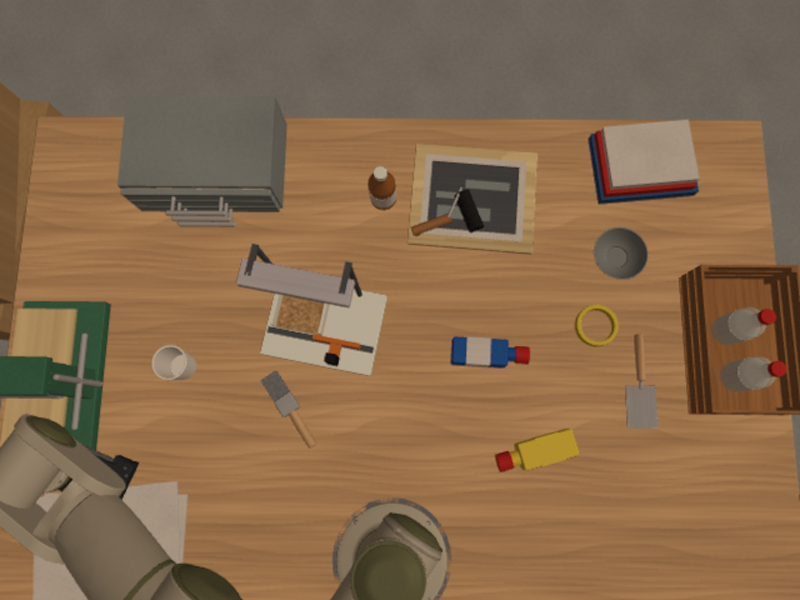

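View pics/side1.png

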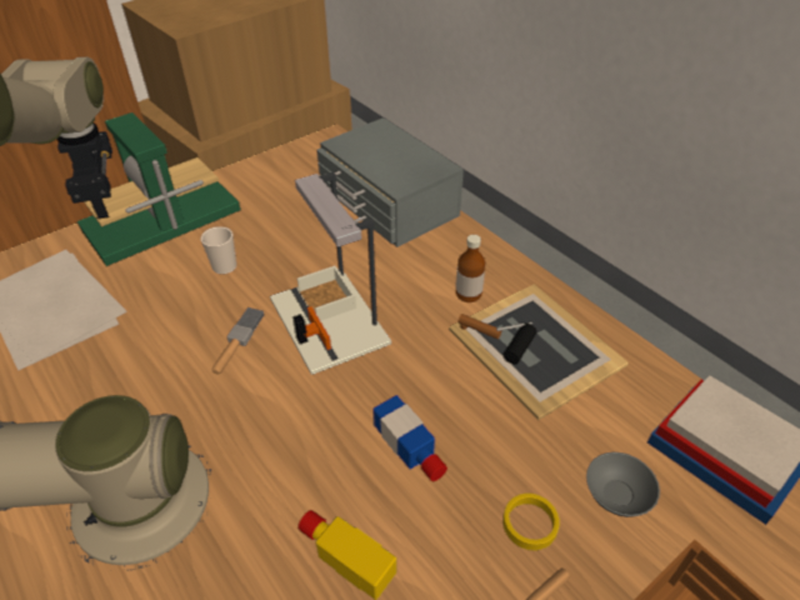

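The top picture shows the blue bottle at (485,352) with its cap at (522,355), the stand at (325,330) and the guard grip at (333,356).

These could be mistaken for the bottle (top picture pixels):
- blue, red cap, toppled at (485,352)
- yellow, red cap at (545,450)
- white, red cap at (747,322) and (757,373), in the crate

I choose the blue one. Next I measure it and check it in a crop.

```bash
python3 - <<'E'
from h import *
import pickle
F=pickle.load(open('F1.pkl','rb'))
boxes={'top':dict(b=(350,260,430,305),s=(205,225,315,305)),'side':dict(b=(290,310,365,390),s=(210,205,320,300))}
for n,f in F.items():
    hsv=cv2.cvtColor(f['color'],cv2.COLOR_RGB2HSV);H,S,V=[hsv[...,i].astype(int) for i in range(3)]
    def inb(m,b):
        o=np.zeros_like(m);o[b[1]:b[3],b[0]:b[2]]=m[b[1]:b[3],b[0]:b[2]];return o
    def blob(m):
        k,l,st,c=cv2.connectedComponentsWithStats(m.astype(np.uint8));i=1+np.argmax(st[1:,4]);return (l==i),c[i],st[i]
    B=boxes[n]
    cap,cc,_=blob(inb(((H<6)|(H>174))&(S>170)&(V>60),B['b']))
    blue=inb((H>100)&(H<125)&(S>120)&(V>40),B['b'])
    p=np.argwhere(blue)[:,::-1].astype(np.float32);hull=cv2.convexHull(p)
    r=cv2.minAreaRect(hull);M=cv2.moments(hull);bc=(M['m10']/M['m00'],M['m01']/M['m00'])
    print(n,'cap px',cc,onz(f,*cc,.028),'body px',bc,onz(f,*bc,.04),'rect',r)
    print(' corners z=.056',[np.round(onz(f,*q,.056)[:2],3).tolist() for q in cv2.boxPoints(r)])
    w,wc,st=blob(inb((S<60)&(V>120),B['s']))
    q=cv2.approxPolyDP(cv2.convexHull(np.argwhere(w)[:,::-1].astype(np.int32)),4,True)[:,0]
    print(' stand poly',[(a.tolist(),np.round(onz(f,*map(float,a),.012)[:2],3).tolist()) for a in q])
    blk,kc,_=blob(inb((V<40),B['s']));
    org,oc,_=blob(inb((H>5)&(H<14)&(S>190)&(V>120),B['s']));print(' orange',oc,onz(f,*oc,.045),'black',kc)
f=F['top'];a=f['color'][255:310,345:435];b=f['color'][190:310,200:320]
cv2.imwrite('pics/crop.png',np.hstack([cv2.resize(a,(400,244),interpolation=2),np.zeros((244,4,3),np.uint8),cv2.resize(b,(244,244),interpolation=2)])[...,::-1])
f=F['side']
c=cv2.resize(f['color'][200:310,200:330],(780,600),interpolation=2);cv2.imwrite('pics/crop2.png',c[...,::-1])
b=cv2.resize(F['top']['color'][190:310,200:320],(600,600),interpolation=2);cv2.imwrite('pics/crop3.png',b[...,::-1])
E
```

```text
top cap px [417.70629371 283.43356643] [ 0.41987793 -0.27343415  0.028     ] body px (385.3344988344988, 281.4217449217449) [ 0.42319712 -0.18584637  0.04      ] rect ((386.3755798339844, 281.5531005859375), (49.81767654418945, 21.324508666992188), 3.4682295322418213)
 corners z=.056 [[0.396, -0.12], [0.453, -0.124], [0.446, -0.254], [0.39, -0.25]]
 stand poly [([308, 237], [0.548, 0.023]), ([295, 299], [0.377, 0.055]), ([209, 282], [0.421, 0.289]), ([205, 225], [0.579, 0.308]), ([282, 225], [0.581, 0.095])]
 orange [268.115 274.845] [0.43774284 0.12548074 0.045     ] black [265.06410256 287.02564103]
side cap px [346.77007299 373.68978102] [ 0.41996158 -0.27072423  0.028     ] body px (322.7441144114411, 344.8860286028603) [ 0.4200202  -0.18754858  0.04      ] rect ((322.6219787597656, 343.90240478515625), (56.22255325317383, 29.829187393188477), 51.34019470214844)
 corners z=.056 [[0.384, -0.127], [0.457, -0.118], [0.444, -0.258], [0.376, -0.262]]
 stand poly [([311, 274], [0.543, 0.017]), ([250, 298], [0.376, 0.047]), ([217, 237], [0.422, 0.289]), ([267, 214], [0.586, 0.283])]
 orange [253.09813084 261.93925234] [0.43463304 0.1181317  0.045     ] black [239.8372093  262.73643411]
```

View pics/crop.png

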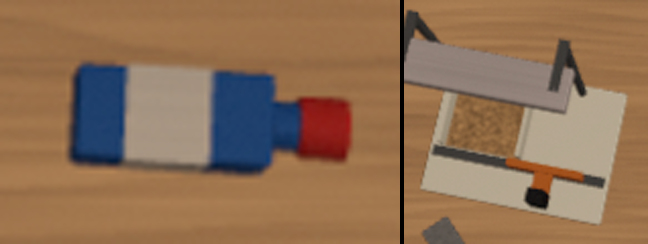

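View pics/crop3.png

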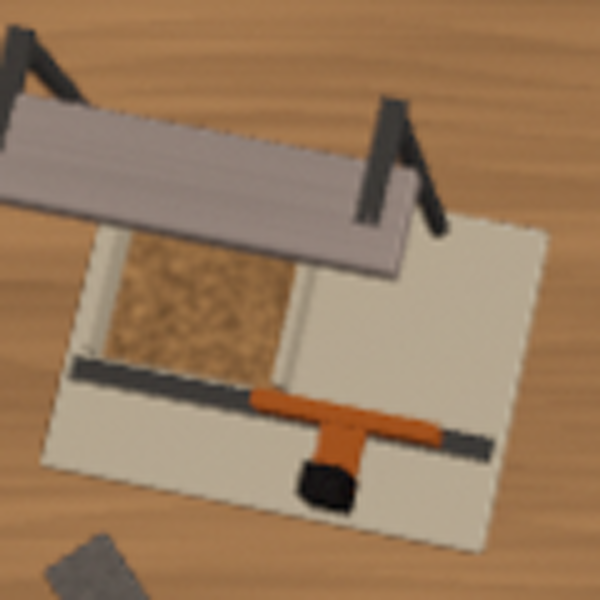

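The crop confirms the choice: a blue body with a white band, base at left and red cap at right. The third crop shows the stand corners at crop pixels (42,464), (484,552) and (547,230), with the guard open to the right of the bay. Next: stand pose, grasp pose and first move.

```bash
cat >> h.py <<'E'
def mat(q): return Rn.from_quat([q[1],q[2],q[3],q[0]]).as_matrix()
def delta(s,R,p):
    R0=mat(s['tool_rot']);return np.round(R0.T@(np.array(p)-s['ee_pos'])/.04,2).tolist(),np.round(np.degrees(Rn.from_matrix(R0.T@R).as_rotvec())/10,2).tolist()
def frame(x,z): # tool frame from x and z
    x=x/np.linalg.norm(x);z=z-x*(z@x);z/=np.linalg.norm(z);return np.c_[x,np.cross(z,x),z]
def show(s): print('t',round(s['clock'],2),'p',np.round(s['ee_pos'],4).tolist(),'x',np.round(mat(s['tool_rot'])[:,0],3),'z',np.round(mat(s['tool_rot'])[:,2],3),'q',np.round(s['joint_positions'],3).tolist(),'F',np.round(s['ft_force'],1),'w',round(s['width'],4))
E
python3 - <<'E'
from h import *
import pickle
F=pickle.load(open('F1.pkl','rb'))
C=np.array([[-.105,.07],[-.105,-.175],[.075,-.175]])
tp=[(208.0,282.4),(296.4,300.0),(309.0,235.6)];sd=[(217,237),(250,298),(311,274)]
for P in ([onz(F['top'],*a,.012)[:2] for a in tp],[onz(F['side'],*a,.012)[:2] for a in sd]):
    P=np.array(P);A=P-P.mean(0);B=C-C.mean(0)
    th=np.arctan2((B[:,0]*A[:,1]-B[:,1]*A[:,0]).sum(),(A*B).sum());R=np.array([[np.cos(th),-np.sin(th)],[np.sin(th),np.cos(th)]])
    o=P.mean(0)-R@C.mean(0);print('stand',o,np.degrees(th),'res',np.round(P-(C@R.T+o),3).tolist())
    f=F['top']
    for y in (-.105,0):print('grip top proj at y',y,proj(f,[*(o+R@[-.09,y]),.08]),'bar ends',[proj(f,[*(o+R@[-.05,y+e]),.05]).round(1).tolist() for e in(-.05,.05)])
s=manip.get_state();show(s)
b=np.array([-.05,-1,0]);b/=np.linalg.norm(b);a=np.radians(30)
x=np.cos(a)*np.array([0,0,-1])-np.sin(a)*b
for sg in(1,-1):
    print(sg,delta(s,frame(x,sg*np.array([1.,-.05,0])),[.42,-.19,.3]))
E
```

```text
stand [0.50997915 0.20449472] -10.494584471566233 res [[0.001, -0.001], [-0.0, -0.0], [-0.0, 0.001]]
grip top proj at y -0.105 [269.20779796 286.76845457] bar ends [[292.1, 276.7], [255.2, 269.6]]
grip top proj at y 0 [229.58047244 279.07899688] bar ends [[253.4, 269.3], [216.7, 262.2]]
stand [0.50996277 0.20037027] -11.509755000208623 res [[0.001, -0.001], [0.004, -0.002], [-0.005, 0.003]]
grip top proj at y -0.105 [270.04360705 287.37088657] bar ends [[293.1, 277.7], [256.4, 269.9]]
grip top proj at y 0 [230.57264777 278.97568927] bar ends [[254.5, 269.5], [218.0, 261.8]]
t 0.1 p [0.2012, 0.5116, 0.2382] x [-0.001 -0.001 -1.   ] z [ 0.366  0.931 -0.001] q [0.981, 0.381, 1.298, -0.0, 1.464, -0.215] F [-0.  -0.4 -1. ] w 0.0881
1 ([-1.53, -11.51, -14.32], [6.96, -1.87, 2.6])
-1 ([-1.53, -11.51, -14.32], [-10.58, -2.84, -2.04])
```

Emit:
carry_out(
  translation=[
    [-1.5, -1, -1.2],
    [-1.5, -2, -2.5],
    [-1.5, -3.2, -4],
    [-1.5, -4.4, -5.5],
    [-1.5, -5.6, -7],
    [-1.5, -6.8, -8.5],
    [-1.5, -8, -10],
    [-1.5, -9.2, -11.5],
    [-1.5, -10.4, -13],
    [-1.5, -11.5, -14.3],
  ],
  rot=[
    [0.7, -0.2, 0.26],
    [1.4, -0.4, 0.5],
    [2.1, -0.6, 0.8],
    [2.8, -0.75, 1.0],
    [3.5, -0.9, 1.3],
    [4.2, -1.1, 1.6],
    [4.9, -1.3, 1.8],
    [5.6, -1.5, 2.1],
    [6.3, -1.7, 2.3],
    [7, -1.9, 2.6],
  ],
  claw=[0, 0, 0, 0, 0, 0, 0, 0, 0, 0],
)

```text
clock: 1.35
ee_pos: [0.377, -0.0555, 0.2988]
tool_rot: [0.689, 0.205, 0.676, 0.163]
ft_force: [1.1, 1.2, 0.3]
width: 0.0881
```

```bash
python3 - <<'E'
from h import *
s=manip.get_state();show(s)
E
```

```text
t 1.35 p [0.377, -0.0555, 0.2988] x [ 0.033  0.503 -0.864] z [ 0.998 -0.062  0.002] q [-0.747, 0.112, 1.593, 0.411, 1.771, -0.671] F [1.1 1.2 0.3] w 0.0881
```

```bash
cat >> h.py <<'E'
C0=None
def ori(q,s4,s6):
    e=lambda ax,v:Rn.from_euler(ax,v).as_matrix()
    return e('z',q[0])@e('y',q[1]+q[2])@e('z',s4*q[3])@e('y',q[4])@e('z',s6*q[5])
E
python3 - <<'E'
from h import *
from scipy.optimize import least_squares
q0=np.array([.980706,.381129,1.298136,0,1.463586,-.215305]);R0=mat([.58398468,-.39827018,.58480557,.39792612]);p0=np.array([.20121246,.51161453,.23821597])
s=manip.get_state();show(s);q1=s['joint_positions'];R1=mat(s['tool_rot']);p1=s['ee_pos']
for s4 in(1,-1):
  for s6 in(1,-1):
    C=ori(q0,s4,s6).T@R0;e=Rn.from_matrix((ori(q1,s4,s6)@C).T@R1).magnitude();print(s4,s6,np.degrees(e),np.round(C,2).tolist())
np.save('st.npy',np.array([np.r_[q0,p0],np.r_[q1,p1]]))
b=np.array([-.05,-1,0]);b/=np.linalg.norm(b);a=np.radians(30)
x=np.cos(a)*np.array([0,0,-1])-np.sin(a)*b
print(delta(s,frame(x,np.array([1.,-.05,0])),[.422,-.19,.18]))
E
```

```text
t 1.35 p [0.377, -0.0555, 0.2988] x [ 0.033  0.503 -0.864] z [ 0.998 -0.062  0.002] q [-0.747, 0.112, 1.593, 0.411, 1.771, -0.671] F [1.1 1.2 0.3] w 0.0881
1 1 0.001027911908489871 [[0.0, 0.0, -1.0], [-0.0, 1.0, 0.0], [1.0, 0.0, 0.0]]
1 -1 52.26269909484205 [[-0.0, 0.42, -0.91], [-0.0, 0.91, 0.42], [1.0, 0.0, 0.0]]
-1 1 47.08670431740437 [[0.0, 0.0, -1.0], [-0.0, 1.0, 0.0], [1.0, 0.0, 0.0]]
-1 -1 75.9842070618889 [[-0.0, 0.42, -0.91], [-0.0, 0.91, 0.42], [1.0, 0.0, 0.0]]
([0.91, -4.34, 1.32], [-0.05, 0.05, -0.03])
```

Emit:
carry_out(
  translation=[
    [0.2, -1, 0.3],
    [0.4, -2, 0.6],
    [0.6, -3, 0.9],
    [0.9, -4.3, 1.3],
    [0.9, -4.3, 1.3],
    [0.9, -4.3, 1.3],
    [0.9, -4.3, 1.3],
    [0.9, -4.3, 1.3],
    [0.9, -4.3, 1.3],
    [0.9, -4.3, 1.3],
  ],
  rot=[
    [0, 0, 0],
    [0, 0, 0],
    [0, 0, 0],
    [0, 0, 0],
    [0, 0, 0],
    [0, 0, 0],
    [0, 0, 0],
    [0, 0, 0],
    [0, 0, 0],
    [0, 0, 0],
  ],
  claw=[0, 0, 0, 0, 0, 0, 0, 0, 0, 0],
)

```text
clock: 2.6
ee_pos: [0.4217, -0.1865, 0.1814]
tool_rot: [0.689, 0.203, 0.676, 0.165]
ft_force: [-0.5, -0.4, -0.2]
width: 0.0883
```

```bash
cat >> h.py <<'E'
CT=np.array([[0,0,-1.],[0,1,0],[1,0,0]])
def fk(q,P):
    d0,a2,a3,yo,L,ex,lx=P;e=lambda ax,v:Rn.from_euler(ax,v).as_matrix();R=ori(q,1,1)@CT
    p=e('z',q[0])@(np.array([0,yo,d0])+e('y',q[1])@np.array([ex,0,a2])+e('y',q[1]+q[2])@np.array([lx,0,a3]))+R[:,0]*L
    return R,p
E
python3 - <<'E'
from h import *
from scipy.optimize import least_squares
s=manip.get_state();show(s)
D=np.vstack([np.load('st.npy'),np.r_[s['joint_positions'],s['ee_pos']]]);np.save('st.npy',D)
r=least_squares(lambda P:np.r_[np.concatenate([fk(d[:6],P)[1]-d[6:] for d in D]),1e-4*P[5:]],[.2,.4,.4,.12,.3,0,0])
P=r.x;print('kin',P.round(4),np.abs(r.fun).max());np.save('P.npy',P)
lo=np.array([-3.11,-.89,.22,-1.42,.17,-2.88]);hi=np.array([3.11,2.33,2.48,4.56,2.85,2.88])
th=np.radians(-10.5);f=np.array([np.cos(th),np.sin(th),0]);l=np.array([-np.sin(th),np.cos(th),0]);o=np.array([.51,.2045,0])
rng=np.random.default_rng(0)
for a in(20,30,40):
    a_=np.radians(a);x=f*np.cos(a_)-np.array([0,0,1])*np.sin(a_);R=frame(x,l)
    for h,back in((.085,0),(.085,.25),(.16,0.25)):
        p=o-f*back+[0,0,.014+h]+x*.019;best=[]
        for k in range(12):
            r=least_squares(lambda q:np.r_[fk(q,P)[1]-p,.3*Rn.from_matrix(fk(q,P)[0].T@R).as_rotvec()],rng.uniform(lo,hi),bounds=(lo,hi))
            best.append((r.cost,np.round(r.x,2).tolist()))
        best.sort(key=lambda b:b[0]);u=[]
        for c,q in best:
            if c<1e-8 and q not in u:u.append(q)
        print(a,h,back,best[0][0],u)
E
```

```text
t 2.6 p [0.4217, -0.1865, 0.1814] x [ 0.031  0.502 -0.865] z [ 0.998 -0.057  0.003] q [-0.874, 0.414, 1.531, 0.353, 1.594, -0.882] F [-0.5 -0.4 -0.2] w 0.0883
kin [ 0.1301  0.5371  0.3508  0.1175  0.2501 -0.      0.103 ] 1.0297901460546262e-05
20 0.085 0 9.584407915894884e-32 [[0.38, 0.69, 2.1, 3.81, 0.94, 1.35]]
20 0.085 0.25 6.37174548670965e-27 [[0.99, 0.72, 2.37, 4.33, 1.2, 1.52]]
20 0.16 0.25 7.306116342822213e-30 [[0.99, 0.44, 2.3, 4.48, 1.1, 1.16]]
30 0.085 0 9.69881647394346e-23 [[0.35, 0.6, 2.05, 3.95, 0.66, 1.17]]
30 0.085 0.25 1.9637472036922921e-22 [[0.93, 0.58, 2.34, 4.38, 0.96, 1.33]]
30 0.16 0.25 4.2770347748443694e-05 []
40 0.085 0 1.0990217735365008e-28 [[0.32, 0.53, 1.99, 4.29, 0.42, 0.81]]
40 0.085 0.25 6.5967686125655245e-28 [[0.85, 0.46, 2.3, 4.53, 0.74, 1.08]]
40 0.16 0.25 4.393417531411903e-21 [[0.85, 0.22, 2.2, -1.37, 0.74, 0.56]]
```

```bash
cat >> h.py <<'E'
from scipy.optimize import least_squares
LO=np.array([-3.11,-.89,.22,-1.42,.17,-2.88]);HI=-np.array([-3.11,-2.33,-2.48,-4.56,-2.85,-2.88])
Pk=np.load('P.npy')
def ik(R,p,q):
    q=np.clip(q,LO+1e-3,HI-1e-3);r=least_squares(lambda q:np.r_[fk(q,Pk)[1]-p,.3*Rn.from_matrix(fk(q,Pk)[0].T@R).as_rotvec()],q,bounds=(LO,HI));return r.x,np.abs(r.fun).max()
def sim(s,tr,rv,q=None,n=12):
    "straight tool-frame move, as carry_out would do it"
    R0=mat(s[1]) if np.shape(s[1])==(4,) else s[1];p0=np.array(s[0]);m=0
    for k in np.linspace(0,1,n+1)[1:]:
        R=R0@Rn.from_rotvec(k*np.radians(10)*np.array(rv)).as_matrix();p=p0+R0@(k*.04*np.array(tr))
        qn,e=ik(R,p,q);m=max(m,np.abs(qn-q).max());q=qn
        if e>1e-4:print('  FAIL at',round(k,2),e,q.round(2));break
    return (p,R),q,m*n
TH=np.radians(-10.5);FW=np.array([np.cos(TH),np.sin(TH),0]);LF=np.array([-np.sin(TH),np.cos(TH),0]);O=np.array([.51,.2045,0]);UP=np.array([0,0,1.])
def head(az,a):
    az,a=np.radians([az,a]);x=np.array([np.cos(az)*np.cos(a),np.sin(az)*np.cos(a),-np.sin(a)]);return frame(x,np.array([-np.sin(az),np.cos(az),0]))
def d2(c,R,p): return np.round(c[1].T@(np.array(p)-c[0])/.04,2),np.round(np.degrees(Rn.from_matrix(c[1].T@R).as_rotvec())/10,2)
E
python3 - <<'E'
from h import *
s=manip.get_state();q=s['joint_positions'];c=(s['ee_pos'],mat(s['tool_rot']))
b=np.array([-.045,-1,0]);b/=np.linalg.norm(b);a=np.radians(30)
x=-np.cos(a)*UP-np.sin(a)*b;R=frame(x,np.array([1.,-.045,0]))
G=np.array([.423,-.197,.036])
W=[('grasp',R,G+.0187*x),('lift',R,[.42,-.19,.2])]
off=lambda base,R:base+UP*.075-.008*np.array([R[0,0],R[1,0],0])/np.hypot(R[0,0],R[1,0])+.0187*R[:,0] # TCP for bottle base position, upright
Rm=head(87,30);W+=[('upright',Rm,[.36,-.12,.28])]
Rm=head(35,30);W+=[('turn',Rm,[.38,.02,.28])]
Rf=head(-10.5,30);W+=[('front',Rf,off(O-FW*.13+UP*.078,Rf)),('over',Rf,off(O+UP*.078,Rf)),('down',Rf,off(O+UP*.014,Rf)),('up',Rf,off(O-FW*.12+UP*.034,Rf))]
for n,R,p in W:
    t,r=d2(c,R,p);c,q,m=sim(c,t,r,q);print(n,np.round(p,3),t,r,q.round(2),'maxtravel',round(m,2))
E
```

```text
grasp [ 0.423 -0.188  0.02 ] [ 3.48 -2.05  0.03] [-0.05  0.05 -0.02] [-0.87  0.66  1.68  0.37  1.22 -1.03] maxtravel 0.39
lift [ 0.42 -0.19  0.2 ] [-3.93  2.19 -0.08] [-0. -0.  0.] [-0.88  0.4   1.5   0.34  1.65 -0.88] maxtravel 0.44
  FAIL at 0.67 0.03525716143010223 [-1.01  0.3   1.61  0.67  1.84 -2.88]
upright [ 0.36 -0.12  0.28] [-0.9   2.46 -1.58] [-17.36  -4.66  -0.05] [-1.01  0.3   1.61  0.67  1.84 -2.88] maxtravel 3.43
  FAIL at 0.08 0.040334598125932056 [-1.    0.26  1.64  0.68  1.8  -2.88]
turn [0.38 0.02 0.28] [ 2.71 -0.83  3.01] [-2.85  2.49 -1.83] [-1.    0.26  1.64  0.68  1.8  -2.88] maxtravel 0.53
  FAIL at 0.08 0.037193443727901294 [-0.97  0.19  1.75  0.71  1.67 -2.88]
front [0.39  0.227 0.144] [8.36 0.26 4.17] [ 0.3   5.66 -2.96] [-0.97  0.19  1.75  0.71  1.67 -2.88] maxtravel 1.62
  FAIL at 0.08 0.03125246605576256 [-0.93  0.14  1.83  0.75  1.53 -2.88]
over [0.518 0.203 0.144] [ 8.1  -1.93  2.54] [ 0.27  5.19 -2.71] [-0.93  0.14  1.83  0.75  1.53 -2.88] maxtravel 1.63
  FAIL at 0.08 0.027103637421064593 [-0.87  0.11  1.9   0.79  1.39 -2.88]
down [0.518 0.203 0.08 ] [ 8.3  -0.49  2.13] [ 0.25  4.76 -2.48] [-0.87  0.11  1.9   0.79  1.39 -2.88] maxtravel 1.72
  FAIL at 0.08 0.025332117642320077 [-0.82  0.07  1.98  0.82  1.26 -2.88]
up [0.4   0.225 0.1  ] [6.   1.77 4.29] [ 0.23  4.36 -2.28] [-0.82  0.07  1.98  0.82  1.26 -2.88] maxtravel 1.52
```

```bash
cat > plan.py <<'E'
from h import *
off=lambda base,R:base+UP*.075-.008*np.array([R[0,0],R[1,0],0])/np.hypot(R[0,0],R[1,0])+.0187*R[:,0]
E
python3 - <<'E'
from plan import *
s=manip.get_state()
b=np.array([-.045,-1,0]);b/=np.linalg.norm(b);a=np.radians(30)
x=-np.cos(a)*UP-np.sin(a)*b;G=np.array([.423,-.197,.036])
Rz=lambda d:Rn.from_euler('z',d,degrees=True).as_matrix()
Rf=head(-10.5,30)
for sg in(1,-1):
  S=np.diag([1,sg,sg]);R=frame(x,np.array([1.,-.045,0]))@S
  for az in(20,50,80):
    print('== sg',sg,'az',az);q=s['joint_positions'];c=(s['ee_pos'],mat(s['tool_rot']))
    if sg<0:
        q,e=ik(R,G+.0187*x,q+[0,0,0,0,0,3.1]);c=(G+.0187*x,R);print('flipped',q.round(2),e)
    d=az+92.6
    W=[('grasp',R,G+.0187*x),('lift',R,[.42,-.19,.2]),('yaw1',Rz(d/2)@R,[.40,-.08,.25]),('yaw2',Rz(d)@R,[.40,0.0,.28]),
     ('upr1',head(az,75)@S,[.38,0,.28]),('upright',head(az,30)@S,[.38,0,.28]),('turn',head((az-10)/2,30)@S,[.36,.08,.24]),
     ('front',Rf@S,off(O-FW*.13+UP*.078,Rf)),('over',Rf@S,off(O+UP*.078,Rf)),('down',Rf@S,off(O+UP*.014,Rf)),('out',Rf@S,off(O-FW*.12+UP*.034,Rf))]
    for n,Rr,p in W:
      t,r=d2(c,Rr,p);c,q,m=sim(c,t,r,q);print(n,t,r,q.round(2),round(m,2))
      if np.abs(c[0]-p).max()>.003: break
E
```

```text
== sg 1 az 20
grasp [ 3.48 -2.05  0.03] [-0.05  0.05 -0.02] [-0.87  0.66  1.68  0.37  1.22 -1.03] 0.39
lift [-3.93  2.19 -0.08] [-0. -0.  0.] [-0.88  0.4   1.5   0.34  1.65 -0.88] 0.44
yaw1 [ 0.27  2.99 -0.62] [-4.88  2.81  0.  ] [-0.52  0.35  1.41  0.06  1.9  -1.46] 0.59
yaw2 [-0.05  1.4   1.61] [-4.88  2.81  0.  ] [-0.15  0.32  1.37 -0.25  1.91 -2.1 ] 0.64
upr1 [0.23 0.41 0.17] [ 0.01  0.   -4.5 ] [-0.45 -0.07  1.76  0.2   1.27 -2.41] 0.67
  FAIL at 0.58 0.007330026244954084 [-0.72 -0.21  2.01  0.69  1.07 -2.88]
upright [0. 0. 0.] [-0.01 -0.   -4.5 ] [-0.72 -0.21  2.01  0.69  1.07 -2.88] 1.14
  FAIL at 0.08 0.007831905824429747 [-0.71 -0.23  2.04  0.72  1.02 -2.88]
turn [0.9  0.5  2.05] [ 0.96  1.16 -1.86] [-0.71 -0.23  2.04  0.72  1.02 -2.88] 0.52
== sg 1 az 50
grasp [ 3.48 -2.05  0.03] [-0.05  0.05 -0.02] [-0.87  0.66  1.68  0.37  1.22 -1.03] 0.39
lift [-3.93  2.19 -0.08] [-0. -0.  0.] [-0.88  0.4   1.5   0.34  1.65 -0.88] 0.44
yaw1 [ 0.27  2.99 -0.62] [-6.18  3.56  0.  ] [-0.46  0.37  1.39 -0.05  1.91 -1.66] 0.81
yaw2 [-0.28  1.    1.86] [-6.17  3.56  0.  ] [-0.05  0.27  1.44 -0
[... 3365 characters left out ...]
.39 -0.15  1.89  1.27] 1.02
yaw2 [-0.54 -0.56 -1.99] [-7.48 -4.32 -0.  ] [ 0.01  0.18  1.57 -0.51  1.51  0.25] 1.05
upr1 [ 0.04 -0.08 -0.49] [0.  0.  4.5] [-0.49  0.04  1.66  0.25  1.53 -0.34] 0.79
upright [ 0.  0. -0.] [ 0.  -0.   4.5] [-0.85  0.22  1.81  0.77  1.84 -0.76] 0.69
turn [ 2.13  0.08 -0.84] [ 2.25 -3.9  -0.  ] [-0.91 -0.12  2.36  1.17  1.22 -0.58] 0.75
front [ 3.56 -0.73 -2.57] [ 2.28 -3.94 -0.  ] [ 0.61  0.4   2.21  4.29  0.74 -2.12] 5.21
over [ 2.82  1.62 -0.  ] [-0. -0. -0.] [ 0.36  0.47  2.03  4.15  0.56 -2.2 ] 0.3
down [ 0.79 -1.38 -0.  ] [-0. -0. -0.] [ 0.36  0.62  2.07  3.92  0.69 -1.93] 0.33
out [-2.84 -1.07 -0.  ] [-0. -0. -0.] [ 0.58  0.55  2.25  4.11  0.82 -1.9 ] 0.27
```

Emit:
carry_out(
  translation=[
    [0, 0, 0],
    [0, 0, 0],
    [0, 0, 0],
    [0, 0, 0],
    [0, 0, 0],
    [0, 0, 0],
    [0, 0, 0],
    [0, 0, 0],
    [0, 0, 0],
    [0, 0, 0],
  ],
  rot=[
    [1, 0, 0],
    [2, 0, 0],
    [3, 0, 0],
    [4, 0, 0],
    [5, 0, 0],
    [6, 0, 0],
    [7, 0, 0],
    [8, 0, 0],
    [9, 0, 0],
    [10, 0, 0],
  ],
  claw=[0, 0, 0, 0, 0, 0, 0, 0, 0, 0],
)

```text
clock: 3.85
ee_pos: [0.4217, -0.1866, 0.1812]
tool_rot: [0.285, 0.659, 0.56, -0.414]
ft_force: [-0.2, -0.6, 0.5]
width: 0.088
```

Emit:
carry_out(
  translation=[
    [0, 0, 0],
    [0, 0, 0],
    [0, 0, 0],
    [0, 0, 0],
    [0, 0, 0],
    [0, 0, 0],
    [0, 0, 0],
    [0, 0, 0],
    [0, 0, 0],
    [0, 0, 0],
  ],
  rot=[
    [1, 0, 0],
    [2, 0, 0],
    [3, 0, 0],
    [4, 0, 0],
    [5, 0, 0],
    [6, 0, 0],
    [7, 0, 0],
    [8, 0, 0],
    [8, 0, 0],
    [8, 0, 0],
  ],
  claw=[0, 0, 0, 0, 0, 0, 0, 0, 0, 0],
)

```text
clock: 5.1
ee_pos: [0.4217, -0.1866, 0.1812]
tool_rot: [-0.202, 0.689, 0.166, -0.676]
ft_force: [-0.5, 0.2, -0.9]
width: 0.0882
```

```bash
python3 - <<'E'
from plan import *
s=manip.get_state();show(s)
b=np.array([-.045,-1,0]);b/=np.linalg.norm(b);a=np.radians(30)
x=-np.cos(a)*UP-np.sin(a)*b;R=frame(x,-np.array([1.,-.045,0]))
print(delta(s,R,np.array([.423,-.197,.036])+.0187*x))
f=imaging.grab_frame('top');save(f,'pre.png',(320,200,470,320),5)
g=np.array([.423,-.197,.056]);print(proj(f,g),(proj(f,g)-[320,200])*5)
E
```

```text
t 5.1 p [0.4217, -0.1866, 0.1812] x [ 0.031  0.502 -0.864] z [-0.999  0.054 -0.004] q [-0.875, 0.414, 1.531, 0.353, 1.594, 2.256] F [-0.5  0.2 -0.9] w 0.0882
([3.48, 2.05, -0.03], [-0.03, -0.05, 0.02])
[390.17241472 280.81811226] [350.86207359 404.09056128]
```

View pics/pre.png

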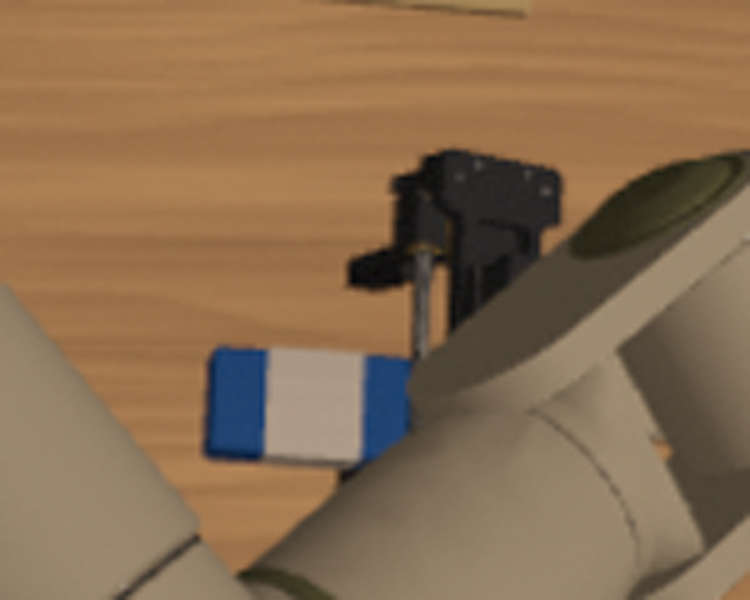

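The crop shows the open fingers straddling the bottle's line, fingertip at crop pixel (360,270), bottle edge at (310,405). The gripper body is wide along the jaw axis. Descending.

Emit:
carry_out(
  translation=[
    [0.6, 0.36, 0],
    [1.2, 0.71, 0],
    [1.8, 1.06, 0],
    [2.3, 1.36, 0],
    [2.7, 1.6, 0],
    [3.0, 1.77, 0],
    [3.3, 1.95, 0],
    [3.48, 2.05, 0],
    [3.48, 2.05, 0],
    [3.48, 2.05, 0],
  ],
  rot=[
    [0, 0, 0],
    [0, 0, 0],
    [0, 0, 0],
    [0, 0, 0],
    [0, 0, 0],
    [0, 0, 0],
    [0, 0, 0],
    [0, 0, 0],
    [0, 0, 0],
    [0, 0, 0],
  ],
  claw=[0, 0, 0, 0, 0, 0, 0, 0, 0, 0],
)

```text
clock: 6.4
ee_pos: [0.4222, -0.1877, 0.02]
tool_rot: [-0.203, 0.689, 0.165, -0.676]
ft_force: [0.7, 0.3, 0.4]
width: 0.0882
```

Emit:
carry_out(
  translation=[
    [0, 0, 0],
    [0, 0, 0],
    [0, 0, 0],
    [0, 0, 0],
    [0, 0, 0],
    [0, 0, 0],
    [0, 0, 0],
    [0, 0, 0],
    [0, 0, 0],
    [0, 0, 0],
  ],
  rot=[
    [0, 0, 0],
    [0, 0, 0],
    [0, 0, 0],
    [0, 0, 0],
    [0, 0, 0],
    [0, 0, 0],
    [0, 0, 0],
    [0, 0, 0],
    [0, 0, 0],
    [0, 0, 0],
  ],
  claw=[0.15, 0.3, 0.45, 0.6, 0.6, 0.6, 0.6, 0.6, 0.6, 0.6],
)

```text
clock: 7.65
ee_pos: [0.4224, -0.1878, 0.0198]
tool_rot: [-0.203, 0.689, 0.164, -0.676]
ft_force: [5.1, -1.7, 3.9]
width: 0.0557
```

```bash
python3 - <<'E'
from plan import *
s=manip.get_state();show(s)
q=s['joint_positions'];c=(s['ee_pos'],mat(s['tool_rot']));R=c[1]
S=np.diag([1,-1,-1]);Rz=lambda d:Rn.from_euler('z',d,degrees=True).as_matrix();Rf=head(-10.5,30);az=50
W=[('lift',R,[.42,-.19,.2]),('yaw1',Rz(71.3)@R,[.40,-.08,.25]),('yaw2',Rz(142.6)@R,[.40,0.0,.28])]
for n,Rr,p in W:
      t,r=d2(c,Rr,p);c,q,m=sim(c,t,r,q);print(n,t.tolist(),r.tolist(),q.round(2),round(m,2))
E
```

```text
t 7.65 p [0.4224, -0.1878, 0.0198] x [ 0.032  0.501 -0.865] z [-0.998  0.057 -0.003] q [-0.875, 0.657, 1.691, 0.377, 1.217, 2.115] F [ 5.1 -1.7  3.9] w 0.0557
lift [-3.92, -2.21, 0.04] [0.0, 0.0, 0.0] [-0.88  0.39  1.5   0.35  1.64  2.27] 0.44
yaw1 [0.28, -2.98, 0.65] [-6.17, -3.58, -0.02] [-0.46  0.37  1.39 -0.04  1.91  1.48] 0.81
yaw2 [-0.27, -1.02, -1.86] [-6.16, -3.58, -0.03] [-0.05  0.27  1.44 -0.41  1.76  0.65] 0.84
```

Emit:
carry_out(
  translation=[
    [-0.2, -0.11, 0],
    [-0.5, -0.28, 0],
    [-1, -0.56, 0],
    [-1.6, -0.9, 0],
    [-2.2, -1.24, 0],
    [-2.8, -1.58, 0],
    [-3.4, -1.91, 0],
    [-3.9, -2.2, 0],
    [-3.9, -2.2, 0],
    [-3.9, -2.2, 0],
  ],
  rot=[
    [0, 0, 0],
    [0, 0, 0],
    [0, 0, 0],
    [0, 0, 0],
    [0, 0, 0],
    [0, 0, 0],
    [0, 0, 0],
    [0, 0, 0],
    [0, 0, 0],
    [0, 0, 0],
  ],
  claw=[0.6, 0.6, 0.6, 0.6, 0.6, 0.6, 0.6, 0.6, 0.6, 0.6],
)

```text
clock: 8.9
ee_pos: [0.421, -0.1895, 0.1981]
tool_rot: [-0.204, 0.688, 0.165, -0.677]
ft_force: [-0.1, 0.2, -3.1]
width: 0.056
```

```bash
python3 - <<'E'
from plan import *
s=manip.get_state();show(s)
S=np.diag([1,-1,-1]);Rz=lambda d:Rn.from_euler('z',d,degrees=True).as_matrix();Rf=head(-10.5,30)
for az,yy in((50,-.1),(30,-.1),(50,-.05)):
  q=s['joint_positions'];c=(s['ee_pos'],mat(s['tool_rot']));R=c[1];d=az+92.6
  W=[('yaw1',Rz(d/2)@R,[.40,yy-.05,.25]),('yaw2',Rz(d)@R,[.39,yy,.28]),
   ('upr1',head(az,75)@S,[.38,yy,.28]),('upright',head(az,30)@S,[.38,yy,.28]),('turn',head(20,30)@S,[.36,.03,.26]),('turn2',head(5,30)@S,[.36,.13,.22]),
   ('front',Rf@S,off(O-FW*.13+UP*.078,Rf)),('over',Rf@S,off(O+UP*.078,Rf)),('down',Rf@S,off(O+UP*.014,Rf))]
  print(az,yy)
  for n,Rr,p in W:
      t,r=d2(c,Rr,p);c,q,m=sim(c,t,r,q);print(n,t.tolist(),r.tolist(),q.round(2),round(m,2))
E
```

```text
t 8.9 p [0.421, -0.1895, 0.1981] x [ 0.03   0.503 -0.864] z [-0.998  0.057 -0.001] q [-0.879, 0.398, 1.503, 0.351, 1.639, 2.272] F [-0.1  0.2 -3.1] w 0.056
50 -0.1
yaw1 [-0.64, -1.48, 0.58] [-6.16, -3.59, -0.01] [-0.58  0.4   1.33 -0.1   1.93  1.36] 0.97
yaw2 [-0.3, -0.98, -1.07] [-6.16, -3.59, -0.01] [-0.26  0.24  1.49 -0.47  1.66  0.47] 0.94
upr1 [0.09, -0.14, -0.19] [-0.07, -0.02, 4.53] [-0.74  0.03  1.67  0.26  1.46 -0.07] 0.8
upright [-0.0, -0.0, -0.0] [0.0, -0.0, 4.5] [-1.17  0.15  1.92  0.89  1.68 -0.66] 0.78
turn [2.13, 0.65, -2.47] [1.5, -2.6, -0.01] [-1.08 -0.27  2.35  1.16  1.21 -0.4 ] 0.7
turn2 [1.24, -0.43, -2.35] [0.75, -1.3, 0.0] [-0.04 -0.07  2.42  2.72  0.28 -1.23] 4.38
front [1.79, -1.17, -2.34] [0.78, -1.34, 0.0] [ 0.61  0.4   2.21  4.29  0.74 -2.13] 4.37
over [2.81, 1.62, -0.0] [-0.0, -0.0, 0.0] [ 0.37  0.47  2.03  4.15  0.56 -2.2 ] 0.3
down [0.8, -1.38, 0.0] [-0.0, -0.0, 0.0] [ 0.37  0.62  2.07  3.93  0.69 -1.93] 0.33
30 -0.1
yaw1 [-0.64, -1.48, 0.58] [-5.3, -3.09, -0.01] [-0.62  0.4   1.33 -0.03  1.93  1.51] 0.83
yaw2 [-0.21, -1.13, -0.93] [-5.29, -3.09, -0.0] [
[... 744 characters left out ...]
86
yaw2 [-0.3, -0.98, -1.06] [-6.16, -3.59, -0.01] [-0.15  0.24  1.48 -0.45  1.7   0.56] 0.92
upr1 [0.08, -0.14, -0.19] [-0.07, -0.02, 4.53] [-0.63 -0.01  1.7   0.26  1.43  0.04] 0.81
upright [0.01, -0.0, -0.0] [0.0, -0.0, 4.5] [-1.1   0.08  1.99  0.92  1.63 -0.64] 0.8
turn [1.3, 0.17, -1.67] [1.5, -2.6, -0.01] [-1.08 -0.27  2.36  1.16  1.21 -0.41] 0.58
turn2 [1.24, -0.43, -2.35] [0.75, -1.3, 0.0] [-0.04 -0.07  2.42  2.72  0.28 -1.23] 4.38
front [1.79, -1.17, -2.34] [0.78, -1.34, 0.0] [ 0.61  0.4   2.21  4.29  0.74 -2.13] 4.36
over [2.81, 1.63, -0.0] [-0.0, -0.0, 0.0] [ 0.36  0.46  2.02  4.15  0.56 -2.21] 0.3
down [0.8, -1.39, 0.0] [-0.0, -0.0, 0.0] [ 0.37  0.62  2.07  3.93  0.69 -1.93] 0.33
```

Emit:
carry_out(
  translation=[
    [-0.1, -0.2, 0.1],
    [-0.2, -0.4, 0.2],
    [-0.3, -0.6, 0.3],
    [-0.4, -0.8, 0.4],
    [-0.5, -1.1, 0.5],
    [-0.6, -1.3, 0.6],
    [-0.6, -1.5, 0.6],
    [-0.6, -1.5, 0.6],
    [-0.6, -1.5, 0.6],
    [-0.6, -1.5, 0.6],
  ],
  rot=[
    [-0.7, -0.41, 0],
    [-1.4, -0.82, 0],
    [-2.2, -1.28, 0],
    [-2.9, -1.69, 0],
    [-3.7, -2.16, 0],
    [-4.4, -2.56, 0],
    [-5.2, -3.03, 0],
    [-5.9, -3.44, 0],
    [-6.2, -3.6, 0],
    [-6.2, -3.6, 0],
  ],
  claw=[0.6, 0.6, 0.6, 0.6, 0.6, 0.6, 0.6, 0.6, 0.6, 0.6],
)

```text
clock: 10.15
ee_pos: [0.3996, -0.1483, 0.2487]
tool_rot: [-0.232, -0.462, -0.537, 0.667]
ft_force: [-0.8, -0.3, -3.4]
width: 0.0557
```

Emit:
carry_out(
  translation=[
    [0, -0.1, -0.1],
    [-0.1, -0.2, -0.2],
    [-0.1, -0.4, -0.4],
    [-0.2, -0.5, -0.5],
    [-0.2, -0.6, -0.6],
    [-0.3, -0.8, -0.8],
    [-0.3, -1, -1],
    [-0.3, -1, -1],
    [-0.3, -1, -1],
    [-0.3, -1, -1],
  ],
  rot=[
    [-0.7, -0.41, 0],
    [-1.4, -0.82, 0],
    [-2.2, -1.28, 0],
    [-2.9, -1.69, 0],
    [-3.7, -2.16, 0],
    [-4.4, -2.56, 0],
    [-5.2, -3.03, 0],
    [-5.9, -3.44, 0],
    [-6.2, -3.6, 0],
    [-6.2, -3.6, 0],
  ],
  claw=[0.6, 0.6, 0.6, 0.6, 0.6, 0.6, 0.6, 0.6, 0.6, 0.6],
)

```text
clock: 11.4
ee_pos: [0.3872, -0.1008, 0.2796]
tool_rot: [0.579, 0.061, 0.704, -0.406]
ft_force: [0.0, 0.1, -3.2]
width: 0.056
```

```bash
python3 - <<'E'
from plan import *
s=manip.get_state();show(s)
S=np.diag([1,-1,-1]);Rf=head(-10.5,30)
for t1,t2 in (([.40,.0,.22],[.40,.1,.18]),([.42,-.03,.2],[.39,.13,.17])):
  q=s['joint_positions'];c=(s['ee_pos'],mat(s['tool_rot']))
  W=[('upr1',head(50,75)@S,[.39,-.1,.28]),('upright',head(50,30)@S,[.40,-.1,.26]),('turn',head(20,30)@S,t1),('turn2',head(5,30)@S,t2),
   ('front',Rf@S,off(O-FW*.13+UP*.078,Rf)),('over',Rf@S,off(O+UP*.078,Rf)),('down',Rf@S,off(O+UP*.014,Rf))]
  for n,Rr,p in W:
      t,r=d2(c,Rr,p);c,q,m=sim(c,t,r,q);print(n,t.tolist(),r.tolist(),q.round(2),round(m,2))
E
```

```text
t 11.4 p [0.3872, -0.1008, 0.2796] x [-0.321 -0.384 -0.866] z [ 0.766 -0.643  0.   ] q [-0.265, 0.23, 1.499, -0.473, 1.642, 0.455] F [ 0.   0.1 -3.2] w 0.056
upr1 [-0.04, 0.05, 0.04] [0.0, 0.0, 4.5] [-0.72  0.05  1.65  0.26  1.46 -0.05] 0.79
upright [0.52, 0.02, 0.19] [0.0, 0.0, 4.5] [-1.12  0.2   1.92  0.91  1.61 -0.68] 0.78
turn [2.16, 0.09, -1.61] [1.5, -2.6, 0.0] [-0.96  0.    2.36  1.35  1.03 -0.66] 0.73
  FAIL at 0.75 0.00010029643616906192 [-0.44  0.08  2.48  2.17  0.62 -1.02]
turn2 [1.24, -0.43, -2.35] [0.75, -1.3, -0.0] [-0.44  0.08  2.48  2.17  0.62 -1.02] 1.71
  FAIL at 0.08 0.00020646786820333594 [-0.33  0.11  2.48  2.38  0.58 -1.14]
front [0.87, -0.84, -3.79] [0.97, -1.66, -0.0] [-0.33  0.11  2.48  2.38  0.58 -1.14] 2.55
over [3.4, 0.73, -2.49] [0.88, -1.53, -0.0] [ 0.37  0.47  2.03  4.15  0.56 -2.2 ] 2.48
down [0.8, -1.38, -0.0] [0.0, 0.0, -0.0] [ 0.37  0.62  2.07  3.93  0.69 -1.93] 0.33
upr1 [-0.04, 0.05, 0.04] [0.0, 0.0, 4.5] [-0.72  0.05  1.65  0.26  1.46 -0.05] 0.79
upright [0.52, 0.02, 0.19] [0.0, 0.0, 4.5] [-1.12  0.2   1.92  0.91  1.61 -0.68] 0.78
turn [2.19, -0.47, -0.74] [1.5, -2.6, 0.0] [-0.96  0.13  2.33  1.41  1.01 -0.77] 0.85
  FAIL at 0.5 0.0007362555131332542 [-0.63  0.11  2.48  1.9   0.76 -0.96]
turn2 [0.95, -0.31, -4.02] [0.75, -1.3, -0.0] [-0.63  0.11  2.48  1.9   0.76 -0.96] 1.32
  FAIL at 0.08 0.002280671645389566 [-0.51  0.12  2.48  2.07  0.68 -1.01]
front [1.03, -0.6, -4.4] [1.15, -1.99, -0.0] [-0.51  0.12  2.48  2.07  0.68 -1.01] 2.01
over [3.46, 0.9, -2.88] [1.06, -1.82, -0.0] [ 0.37  0.47  2.03  4.15  0.56 -2.2 ] 2.68
down [0.8, -1.38, 0.01] [-0.0, -0.0, -0.0] [ 0.36  0.62  2.07  3.92  0.69 -1.93] 0.33
```

Emit:
carry_out(
  translation=[
    [0, 0, 0],
    [0, 0, 0],
    [0, 0, 0],
    [0, 0, 0],
    [0, 0, 0],
    [0, 0, 0],
    [0, 0, 0],
    [0, 0, 0],
    [0, 0, 0],
    [0, 0, 0],
  ],
  rot=[
    [0, 0, 0.7],
    [0, 0, 1.5],
    [0, 0, 2.3],
    [0, 0, 3.1],
    [0, 0, 4],
    [0, 0, 5],
    [0, 0, 6],
    [0, 0, 7],
    [0, 0, 8],
    [0, 0, 9],
  ],
  claw=[0.6, 0.6, 0.6, 0.6, 0.6, 0.6, 0.6, 0.6, 0.6, 0.6],
)

```text
clock: 12.65
ee_pos: [0.3875, -0.1021, 0.2803]
tool_rot: [0.696, 0.543, 0.453, 0.124]
ft_force: [0.1, 0.1, -4.3]
width: 0.056
```

```bash
python3 - <<'E'
from plan import *
import io,contextlib
s=manip.get_state();show(s)
S=np.diag([1,-1,-1]);Rf=head(-10.5,30)
res=[]
for t1 in ([.36,.03,.26],[.40,-.02,.30],[.38,0,.33]):
 for t2 in ([.36,.13,.22],[.38,.1,.30],[.39,.1,.25]):
  for h2 in (5,-3):
   q=s['joint_positions'];c=(s['ee_pos'],mat(s['tool_rot']));ms=[];buf=io.StringIO()
   with contextlib.redirect_stdout(buf):
    for Rr,p in [(head(20,30)@S,t1),(head(h2,30)@S,t2),(Rf@S,off(O-FW*.13+UP*.078,Rf))]:
      t,r=d2(c,Rr,p);c,q,m=sim(c,t,r,q,8);ms+=[(t.tolist(),r.tolist(),q.round(2).tolist(),round(m,2))]
   res.append((('FAIL' in buf.getvalue()),max(m[3] for m in ms),t1,t2,h2,ms))
res.sort(key=lambda r:r[:2])
for r in res[:3]:print(r)
print(sum(r[0] for r in res))
E
```

```text
t 12.65 p [0.3875, -0.1021, 0.2803] x [ 0.559  0.664 -0.496] z [ 0.765 -0.643  0.001] q [-1.153, 0.159, 1.903, 0.902, 1.673, -0.649] F [ 0.1  0.1 -4.3] w 0.056
(False, np.float64(4.21), [0.36, 0.03, 0.26], [0.36, 0.13, 0.22], 5, [([2.06, 0.6, -2.65], [1.5, -2.59, -0.03], [-1.08, -0.27, 2.35, 1.16, 1.21, -0.4], np.float64(0.63)), ([1.24, -0.44, -2.35], [0.75, -1.3, 0.0], [-0.05, -0.07, 2.42, 2.71, 0.28, -1.22], np.float64(4.21)), ([1.79, -1.17, -2.34], [0.77, -1.34, 0.01], [0.61, 0.4, 2.21, 4.29, 0.74, -2.12], np.float64(4.1))])
(False, np.float64(5.41), [0.4, -0.02, 0.3], [0.36, 0.13, 0.22], 5, [([1.29, 1.31, -1.08], [1.5, -2.59, -0.03], [-1.02, -0.18, 2.16, 1.14, 1.2, -0.27], np.float64(0.66)), ([1.3, -1.56, -3.87], [0.75, -1.3, 0.0], [-0.04, -0.07, 2.42, 2.71, 0.28, -1.22], np.float64(5.41)), ([1.79, -1.17, -2.34], [0.77, -1.34, 0.01], [0.61, 0.4, 2.21, 4.29, 0.74, -2.12], np.float64(4.1))])
(False, np.float64(5.71), [0.38, 0, 0.33], [0.36, 0.13, 0.22], 5, [([0.97, 1.99, -1.79], [1.5, -2.59, -0.03], [-1.06, -0.31, 2.13, 1.09, 1.31, -0.14], np.float64(0.75)), ([1.94, -2.06, -3.22], [0.75, -1.3, 0.0], [-0.05, -0.07, 2.42, 2.71, 0.28, -1.22], np.float64(5.71)), ([1.79, -1.17, -2.34], [0.77, -1.34, 0.01], [0.61, 0.4, 2.21, 4.29, 0.74, -2.12], np.float64(4.09))])
9
```

Emit:
carry_out(
  translation=[
    [0.25, 0.1, -0.3],
    [0.5, 0.15, -0.65],
    [0.8, 0.2, -1],
    [1, 0.3, -1.3],
    [1.3, 0.4, -1.65],
    [1.55, 0.45, -2],
    [1.8, 0.5, -2.3],
    [2.06, 0.6, -2.65],
    [2.06, 0.6, -2.65],
    [2.06, 0.6, -2.65],
  ],
  rot=[
    [0.2, -0.3, 0],
    [0.4, -0.6, 0],
    [0.55, -1, 0],
    [0.75, -1.3, 0],
    [0.95, -1.6, 0],
    [1.1, -1.95, 0],
    [1.3, -2.25, 0],
    [1.5, -2.6, 0],
    [1.5, -2.6, 0],
    [1.5, -2.6, 0],
  ],
  claw=[0.6, 0.6, 0.6, 0.6, 0.6, 0.6, 0.6, 0.6, 0.6, 0.6],
)

```text
clock: 13.9
ee_pos: [0.3602, 0.03, 0.2597]
tool_rot: [0.705, 0.64, 0.299, -0.061]
ft_force: [-0.0, -0.4, -3.2]
width: 0.0561
```

Emit:
carry_out(
  translation=[
    [0.12, -0.05, -0.25],
    [0.25, -0.1, -0.5],
    [0.4, -0.15, -0.75],
    [0.5, -0.2, -1],
    [0.6, -0.2, -1.2],
    [0.75, -0.25, -1.4],
    [0.87, -0.3, -1.65],
    [1, -0.35, -1.9],
    [1.12, -0.4, -2.1],
    [1.24, -0.44, -2.35],
  ],
  rot=[
    [0.08, -0.13, 0],
    [0.15, -0.26, 0],
    [0.23, -0.4, 0],
    [0.3, -0.52, 0],
    [0.38, -0.65, 0],
    [0.45, -0.78, 0],
    [0.53, -0.9, 0],
    [0.6, -1.04, 0],
    [0.68, -1.17, 0],
    [0.75, -1.3, 0],
  ],
  claw=[0.6, 0.6, 0.6, 0.6, 0.6, 0.6, 0.6, 0.6, 0.6, 0.6],
)

```text
clock: 15.15
ee_pos: [0.3625, 0.1254, 0.2229]
tool_rot: [0.692, 0.673, 0.214, -0.146]
ft_force: [-0.7, -0.7, -2.3]
width: 0.056
```

```bash
python3 - <<'E'
from plan import *
s=manip.get_state();show(s)
S=np.diag([1,-1,-1]);Rf=head(-10.5,30)
q=s['joint_positions'];c=(s['ee_pos'],mat(s['tool_rot']))
for Rr,p in [(Rf@S,off(O-FW*.13+UP*.078,Rf))]:
      t,r=d2(c,Rr,p);c,q,m=sim(c,t,r,q);print(t.tolist(),r.tolist(),q.round(2),round(m,2))
f=imaging.grab_frame('side');save(f,'up.png',(130,100,480,400),2)
E
```

```text
t 15.15 p [0.3625, 0.1254, 0.2229] x [ 0.866  0.086 -0.492] z [ 0.1   -0.995  0.001] q [-0.097, -0.079, 2.428, 2.542, 0.306, -1.093] F [-0.7 -0.7 -2.3] w 0.056
[1.79, -1.26, -2.45] [0.81, -1.41, -0.05] [ 0.61  0.4   2.21  4.29  0.74 -2.12] 4.6
```

View pics/up.png

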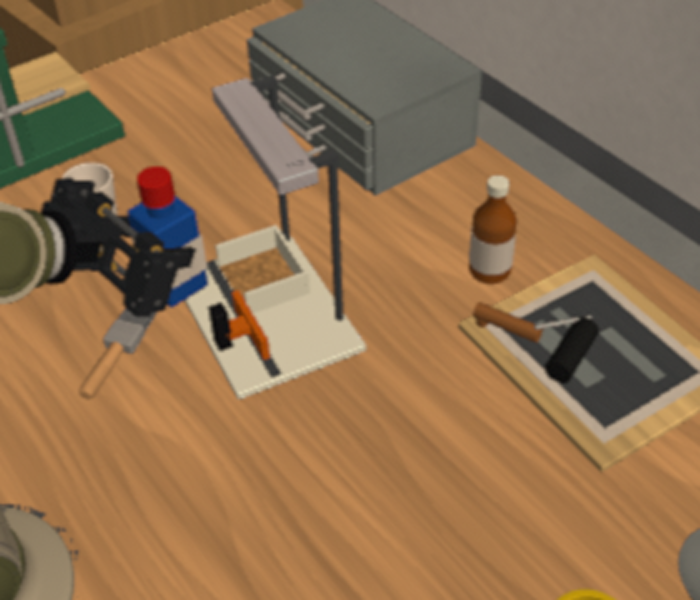

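The picture shows the bottle upright in the gripper, cap at crop pixel (155,185), in front of the stand's left part. The bay is clear. Moving to the front of the bay.

Emit:
carry_out(
  translation=[
    [0.15, -0.1, -0.2],
    [0.3, -0.2, -0.4],
    [0.5, -0.35, -0.65],
    [0.7, -0.5, -0.95],
    [0.9, -0.65, -1.25],
    [1.1, -0.8, -1.5],
    [1.3, -0.9, -1.8],
    [1.5, -1.05, -2.1],
    [1.7, -1.2, -2.3],
    [1.79, -1.26, -2.45],
  ],
  rot=[
    [0.07, -0.12, 0],
    [0.14, -0.24, 0],
    [0.23, -0.4, 0],
    [0.32, -0.55, 0],
    [0.4, -0.7, 0],
    [0.5, -0.87, 0],
    [0.6, -1.05, 0],
    [0.7, -1.22, 0],
    [0.76, -1.33, -0.05],
    [0.81, -1.41, -0.05],
  ],
  claw=[0.6, 0.6, 0.6, 0.6, 0.6, 0.6, 0.6, 0.6, 0.6, 0.6],
)

```text
clock: 16.45
ee_pos: [0.3908, 0.2272, 0.1436]
tool_rot: [0.664, 0.697, 0.118, -0.244]
ft_force: [0.1, -1.3, -2.7]
width: 0.0557
```

Emit:
carry_out(
  translation=[
    [0, 0, 0],
    [0, 0, 0],
    [0, 0, 0],
    [0, 0, 0],
    [0, 0, 0],
    [0, 0, 0],
    [0, 0, 0],
    [0, 0, 0],
    [0, 0, 0],
    [0, 0, 0],
  ],
  rot=[
    [0, 0, 0],
    [0, 0, 0],
    [0, 0, 0],
    [0, 0, 0],
    [0, 0, 0],
    [0, 0, 0],
    [0, 0, 0],
    [0, 0, 0],
    [0, 0, 0],
    [0, 0, 0],
  ],
  claw=[0.6, 0.6, 0.6, 0.6, 0.6, 0.6, 0.6, 0.6, 0.6, 0.6],
)

```text
clock: 17.7
ee_pos: [0.3889, 0.2267, 0.1441]
tool_rot: [0.664, 0.697, 0.119, -0.244]
ft_force: [-0.9, -0.8, -2.6]
width: 0.0559
```

```bash
cat >> plan.py <<'E'
def blob(f,what,box=None):
    hsv=cv2.cvtColor(f['color'],cv2.COLOR_RGB2HSV);H,S,V=[hsv[...,i].astype(int) for i in range(3)]
    m={'red':((H<6)|(H>174))&(S>170)&(V>60),'blue':(H>100)&(H<125)&(S>120)&(V>40)}[what]
    o=np.zeros(m.shape,np.uint8);x0,y0,x1,y1=box;o[y0:y1,x0:x1]=m[y0:y1,x0:x1]
    k,l,st,c=cv2.connectedComponentsWithStats(o);i=1+np.argmax(st[1:,4]);return c[i],st[i],np.argwhere(l==i)[:,::-1]
def tri(fs,px):
    A=[];B=[]
    for f,u in zip(fs,px):
        o,d=ray(f,*u);d/=np.linalg.norm(d);M=np.eye(3)-np.outer(d,d);A.append(M);B.append(M@o)
    X=np.linalg.lstsq(np.vstack(A),np.hstack(B),rcond=None)[0];return X,[np.linalg.norm(M@X-b) for M,b in zip(A,B)]
E
python3 - <<'E'
from plan import *
s=manip.get_state();show(s)
S=np.diag([1,-1,-1]);Rf=head(-10.5,30)
q=s['joint_positions'];c=(s['ee_pos'],mat(s['tool_rot']))
ft=imaging.grab_frame('top');fs=imaging.grab_frame('side')
save(ft,'ft.png',(180,180,340,340),3.7)
for f in(ft,fs):
    print('pred',proj(f,O-FW*.13+UP*(.078+.15)))
    try: print(blob(f,'red',(150,100,330,330))[:2])
    except Exception as e:print(e)
for Rr,p in [(Rf@S,off(O+UP*.078,Rf)),(Rf@S,off(O+UP*.014,Rf))]:
      t,r=d2(c,Rr,p);c,q,m=sim(c,t,r,q);print(t.tolist(),r.tolist(),q.round(2),round(m,2))
E
```

```text
t 17.7 p [0.3889, 0.2267, 0.1441] x [ 0.853 -0.158 -0.498] z [-0.181 -0.983  0.001] q [0.61, 0.403, 2.216, 4.288, 0.745, -2.123] F [-0.9 -0.8 -2.6] w 0.0559
pred [214.07922599 288.26280516]
(array([213.34061135, 289.23580786]), array([205, 281,  18,  17, 229], dtype=int32))
pred [202.30834641 193.07942267]
(array([201.17316017, 192.65367965]), array([193, 184,  17,  18, 231], dtype=int32))
[2.85, 1.63, -0.0] [0.01, -0.0, -0.01] [ 0.36  0.46  2.03  4.15  0.56 -2.2 ] 0.31
[0.8, -1.39, -0.0] [-0.0, -0.0, -0.0] [ 0.36  0.62  2.07  3.92  0.69 -1.93] 0.33
```

View pics/ft.png

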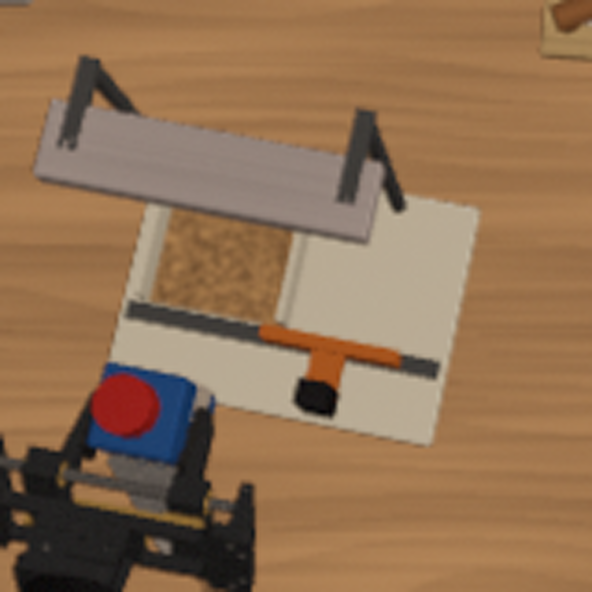

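Cap seen at (213.3,289.2) and (201.2,192.7), within about 1 px of the predictions. Going in under the bar and then lowering.

Emit:
carry_out(
  translation=[
    [0.3, 0.17, 0],
    [0.7, 0.4, 0],
    [1.1, 0.63, 0],
    [1.5, 0.86, 0],
    [1.9, 1.09, 0],
    [2.3, 1.31, 0],
    [2.6, 1.49, 0],
    [2.85, 1.63, 0],
    [2.85, 1.63, 0],
    [2.85, 1.63, 0],
  ],
  rot=[
    [0, 0, 0],
    [0, 0, 0],
    [0, 0, 0],
    [0, 0, 0],
    [0, 0, 0],
    [0, 0, 0],
    [0, 0, 0],
    [0, 0, 0],
    [0, 0, 0],
    [0, 0, 0],
  ],
  claw=[0.6, 0.6, 0.6, 0.6, 0.6, 0.6, 0.6, 0.6, 0.6, 0.6],
)

```text
clock: 19.05
ee_pos: [0.5176, 0.2029, 0.1437]
tool_rot: [0.664, 0.697, 0.12, -0.244]
ft_force: [-0.5, -1.2, -2.9]
width: 0.0556
```

Emit:
carry_out(
  translation=[
    [0.1, -0.17, 0],
    [0.2, -0.35, 0],
    [0.3, -0.52, 0],
    [0.4, -0.69, 0],
    [0.5, -0.87, 0],
    [0.6, -1.04, 0],
    [0.65, -1.13, 0],
    [0.7, -1.21, 0],
    [0.7, -1.21, 0],
    [0.7, -1.21, 0],
  ],
  rot=[
    [0, 0, 0],
    [0, 0, 0],
    [0, 0, 0],
    [0, 0, 0],
    [0, 0, 0],
    [0, 0, 0],
    [0, 0, 0],
    [0, 0, 0],
    [0, 0, 0],
    [0, 0, 0],
  ],
  claw=[0.6, 0.6, 0.6, 0.6, 0.6, 0.6, 0.6, 0.6, 0.6, 0.6],
)

```text
clock: 20.3
ee_pos: [0.5182, 0.2028, 0.0881]
tool_rot: [0.664, 0.697, 0.119, -0.244]
ft_force: [0.2, 0.2, -3.0]
width: 0.0558
```

```bash
python3 - <<'E'
from plan import *
s=manip.get_state();show(s)
Rf=head(-10.5,30);print(off(O+UP*.014,Rf))
ft=imaging.grab_frame('top');fs=imaging.grab_frame('side')
h=s['ee_pos'][2]-off(O,Rf)[2];print('pred base z',h)
b=s['ee_pos']-off(np.zeros(3),Rf)
print('pred base',b,'stand xy',FW@(b-O),LF@(b-O))
cs=blob(fs,'red',(200,100,330,330))[0];print('side cap',cs,proj(fs,b+UP*.15))
save(fs,'in.png',(190,110,330,310),3)
E
```

```text
t 20.3 p [0.5182, 0.2028, 0.0881] x [ 0.853 -0.158 -0.498] z [-0.181 -0.983  0.001] q [0.365, 0.604, 2.07, 3.944, 0.679, -1.955] F [ 0.2  0.2 -3. ] w 0.0558
[0.51805745 0.20300664 0.07965   ]
pred base z 0.02245377716267545
pred base [0.51018161 0.20426926 0.02245378] stand xy 0.00022062139442951352 -0.00019378280152397874
side cap [254.26153846 194.41538462] [254.86864184 194.86697528]
```

View pics/in.png

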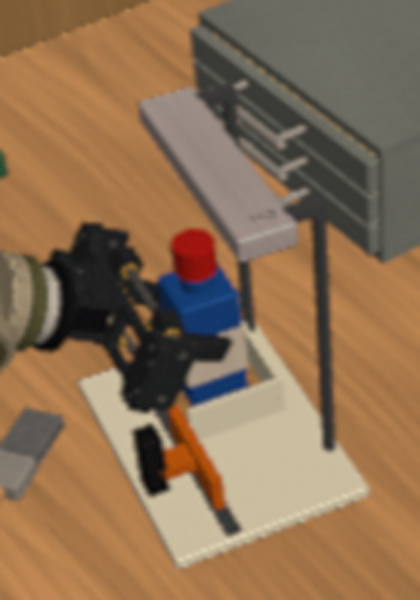

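Emit:
carry_out(
  translation=[
    [0.02, -0.03, 0],
    [0.04, -0.07, 0],
    [0.05, -0.09, 0],
    [0.06, -0.11, 0],
    [0.07, -0.12, 0],
    [0.08, -0.14, 0],
    [0.09, -0.15, 0],
    [0.09, -0.16, 0],
    [0.1, -0.17, 0],
    [0.1, -0.17, 0],
  ],
  rot=[
    [0, 0, 0],
    [0, 0, 0],
    [0, 0, 0],
    [0, 0, 0],
    [0, 0, 0],
    [0, 0, 0],
    [0, 0, 0],
    [0, 0, 0],
    [0, 0, 0],
    [0, 0, 0],
  ],
  claw=[0.6, 0.6, 0.6, 0.6, 0.6, 0.6, 0.6, 0.6, 0.6, 0.6],
)

```text
clock: 21.65
ee_pos: [0.5183, 0.2027, 0.08]
tool_rot: [0.664, 0.697, 0.119, -0.244]
ft_force: [0.1, -1.0, -2.4]
width: 0.0561
```

Emit:
carry_out(
  translation=[
    [0.01, -0.01, 0],
    [0.01, -0.02, 0],
    [0.02, -0.03, 0],
    [0.02, -0.03, 0],
    [0.02, -0.04, 0],
    [0.02, -0.04, 0],
    [0.02, -0.04, 0],
    [0.02, -0.04, 0],
    [0.02, -0.04, 0],
    [0.02, -0.04, 0],
  ],
  rot=[
    [0, 0, 0],
    [0, 0, 0],
    [0, 0, 0],
    [0, 0, 0],
    [0, 0, 0],
    [0, 0, 0],
    [0, 0, 0],
    [0, 0, 0],
    [0, 0, 0],
    [0, 0, 0],
  ],
  claw=[0.6, 0.6, 0.6, 0.6, 0.6, 0.6, 0.6, 0.6, 0.6, 0.6],
)

```text
clock: 22.9
ee_pos: [0.5187, 0.2028, 0.0798]
tool_rot: [0.664, 0.697, 0.118, -0.242]
ft_force: [-4.0, 1.1, 10.0]
width: 0.0557
```

Emit:
carry_out(
  translation=[
    [0, 0, 0],
    [0, 0, 0],
    [0, 0, 0],
    [0, 0, 0],
    [0, 0, 0],
    [0, 0, 0],
    [0, 0, 0],
    [0, 0, 0],
    [0, 0, 0],
    [0, 0, 0],
  ],
  rot=[
    [0, 0, 0],
    [0, 0, 0],
    [0, 0, 0],
    [0, 0, 0],
    [0, 0, 0],
    [0, 0, 0],
    [0, 0, 0],
    [0, 0, 0],
    [0, 0, 0],
    [0, 0, 0],
  ],
  claw=[0.4, 0.36, 0.33, 0.3, 0.25, 0.2, 0.1, 0, 0, 0],
)

```text
clock: 24.15
ee_pos: [0.5182, 0.2027, 0.0783]
tool_rot: [0.664, 0.697, 0.119, -0.244]
ft_force: [0.1, 0.3, 0.9]
width: 0.0881
```

```bash
python3 - <<'E'
from plan import *
s=manip.get_state();show(s)
for t in ([-3,0,0],[-3.5,0,0],[-4,0,0]):
    c,q,m=sim((s['ee_pos'],mat(s['tool_rot'])),t,[0,0,0],s['joint_positions']);print(t,c[0].round(3),'stand x',FW@(c[0]-O),q.round(2),round(m,2))
# guard pushing: fingers closed, tool down (a steep), on the -y side of grip
S=np.diag([1,-1,-1])
for a in (45,60,75,90):
  for az in(-10.5,20,50):
    for zz,nm in((.2,'hi'),(.04,'lo')):
      for Sx in (S,np.eye(3)):
        x=O+FW*-.09+LF*-.13+UP*zz;qq=[ik(head(az,a)@Sx,x,q0) for q0 in (q,np.array([.2,.5,1.6,.0,1.2,1.5]),np.array([.2,.5,1.6,.0,1.2,-1.5]))]
        print(a,az,nm,Sx[1,1],[r[0].round(2).tolist() for r in qq if r[1]<1e-4])
E
```

```text
t 24.15 p [0.5182, 0.2027, 0.0783] x [ 0.853 -0.158 -0.498] z [-0.181 -0.983  0.001] q [0.365, 0.629, 2.075, 3.917, 0.7, -1.92] F [0.1 0.3 0.9] w 0.0881
[-3, 0, 0] [0.416 0.222 0.138] stand x -0.09568116697812787 [ 0.55  0.43  2.19  4.22  0.72 -2.1 ] 0.39
[-3.5, 0, 0] [0.399 0.225 0.148] stand x -0.11302230163272232 [ 0.59  0.39  2.2   4.29  0.72 -2.15] 0.5
[-4, 0, 0] [0.382 0.228 0.158] stand x -0.13036343628731678 [ 0.63  0.36  2.21  4.36  0.73 -2.2 ] 0.61
45 -10.5 hi -1 [[0.03, 0.01, 2.19, -0.75, 0.23, 2.47]]
45 -10.5 hi 1.0 [[0.03, 0.01, 2.19, -0.75, 0.23, -0.67], [0.03, 0.01, 2.19, -0.75, 0.23, -0.67], [0.03, 0.01, 2.19, -0.75, 0.23, -0.67]]
45 -10.5 lo -1 [[0.03, 0.59, 2.46, 3.38, 0.7, -1.6]]
45 -10.5 lo 1.0 []
45 20 hi -1 [[-0.39, -0.04, 2.24, 1.07, 0.57, 0.01], [-0.39, -0.04, 2.24, 1.07, 0.57, 0.01], [-0.39, -0.04, 2.24, 1.07, 0.57, 0.01]]
45 20 hi 1.0 []
45 20 lo -1 []
45 20 lo 1.0 []
45 50 hi -1 [[-0.57, 0.07, 2.13, 0.93, 1.06, -0.4], [-0.57, 0.07, 2.13, 0.93, 1.06, -0.4], [-0.57, 0.07, 2.13, 0.93, 1.06, -0.4]]
45 50 hi 1.0 [[-0.57, 0.07, 2.13, 0.93, 1.06, 2.74], [-0.57, 0.
[... 2679 characters left out ...]
-1.45]]
90 20 hi -1 [[-0.06, 0.17, 1.72, 0.0, 1.25, 1.16], [-0.06, 0.17, 1.72, -0.0, 1.25, 1.16]]
90 20 hi 1.0 [[-0.06, 0.17, 1.72, -0.0, 1.25, -1.98]]
90 20 lo -1 [[-0.06, 0.44, 1.95, 0.0, 0.75, 1.16], [-0.06, 0.44, 1.95, -0.0, 0.75, 1.16], [-0.06, 0.44, 1.95, 0.0, 0.75, 1.16]]
90 20 lo 1.0 [[-0.06, 0.44, 1.95, -0.0, 0.75, -1.98]]
90 50 hi -1 [[-0.06, 0.17, 1.72, 0.0, 1.25, 0.64], [-0.06, 0.17, 1.72, -0.0, 1.25, 0.64], [-0.06, 0.17, 1.72, -0.0, 1.25, 0.64]]
90 50 hi 1.0 [[-0.06, 0.17, 1.72, -0.0, 1.25, -2.51]]
90 50 lo -1 [[-0.06, 0.44, 1.95, -0.0, 0.75, 0.64], [-0.06, 0.44, 1.95, -0.0, 0.75, 0.64], [-0.06, 0.44, 1.95, -0.0, 0.75, 0.64]]
90 50 lo 1.0 [[-0.06, 0.44, 1.95, -0.0, 0.75, -2.51]]
```

```bash
python3 - <<'E'
from plan import *
s=manip.get_state();S=np.diag([1,-1,-1])
for a in(30,36,42):
 for zg in(.066,.072):
  q=s['joint_positions'];c=(s['ee_pos'],mat(s['tool_rot']));R=head(-10.5,a)@S;x=R[:,0]
  c,q,m=sim(c,[-3.5,0,0],[0,0,0],q);print('a',a,zg,q.round(2))
  g=lambda y,z:O-FW*.09+LF*y+UP*z+.0187*x
  for n,p in (('ab0',g(0,.14)),('above',g(-.095,.14)),('at',g(-.095,zg)),('push',g(.003,zg)),('up',g(0,.14))):
    t,r=d2(c,R,p);c,q,m=sim(c,t,r,q);print(n,np.round(p,3),t.tolist(),r.tolist(),q.round(2),round(m,2))
E
```

```text
a 30 0.066 [ 0.59  0.39  2.2   4.29  0.72 -2.15]
ab0 [0.437 0.218 0.131] [1.07, 0.11, -0.01] [0.01, -0.0, -0.01] [ 0.5   0.46  2.17  4.16  0.7  -2.07] 0.14
above [0.42  0.125 0.131] [-0.0, 0.0, 2.38] [-0.0, -0.0, -0.0] [ 0.21  0.42  2.39  3.65  0.75 -1.75] 0.57
at [0.42  0.125 0.057] [0.92, -1.6, 0.0] [-0.0, -0.0, -0.0] [ 0.21  0.75  2.47  3.52  1.12 -1.54] 0.38
push [0.438 0.221 0.057] [0.0, -0.0, -2.45] [-0.0, -0.0, -0.0] [ 0.51  0.68  2.22  3.95  0.87 -1.77] 0.44
up [0.437 0.218 0.131] [-0.92, 1.6, 0.07] [-0.0, -0.0, -0.0] [ 0.5   0.46  2.17  4.16  0.7  -2.07] 0.36
a 30 0.072 [ 0.59  0.39  2.2   4.29  0.72 -2.15]
ab0 [0.437 0.218 0.131] [1.07, 0.11, -0.01] [0.01, -0.0, -0.01] [ 0.5   0.46  2.17  4.16  0.7  -2.07] 0.14
above [0.42  0.125 0.131] [-0.0, 0.0, 2.38] [-0.0, -0.0, -0.0] [ 0.21  0.42  2.39  3.65  0.75 -1.75] 0.57
at [0.42  0.125 0.063] [0.85, -1.47, -0.0] [-0.0, -0.0, -0.0] [ 0.21  0.72  2.46  3.52  1.09 -1.55] 0.35
push [0.438 0.221 0.063] [-0.0, -0.0, -2.45] [-0.0, -0.0, -0.0] [ 0.51  0.66  2.21  3.96  0.85 -1.79] 0.45
up [0.437 0.218 0.131] [-0.85, 1.47, 0.07] [-0.0, -
[... 1963 characters left out ...]
   4.29  0.72 -2.15]
  FAIL at 0.92 0.0008203147908832573 [ 0.46  0.37  2.1   4.56  0.47 -2.52]
ab0 [0.435 0.218 0.127] [1.06, 0.01, -0.01] [0.01, -0.0, -1.21] [ 0.46  0.37  2.1   4.56  0.47 -2.52] 0.54
above [0.418 0.125 0.127] [0.08, 0.02, 2.38] [-0.0, -0.0, -0.1] [ 0.17  0.29  2.28  4.    0.34 -2.16] 0.79
at [0.418 0.125 0.059] [1.14, -1.26, -0.0] [-0.0, -0.0, -0.0] [ 0.17  0.54  2.36  3.6   0.62 -1.71] 0.7
push [0.436 0.221 0.059] [-0.0, -0.0, -2.45] [-0.0, -0.0, -0.0] [ 0.46  0.55  2.14  4.2   0.53 -2.1 ] 0.61
  FAIL at 0.92 0.0010004563549045422 [ 0.45  0.38  2.1   4.56  0.46 -2.52]
up [0.435 0.218 0.127] [-1.14, 1.26, 0.07] [-0.0, -0.0, -0.0] [ 0.45  0.38  2.1   4.56  0.46 -2.52] 0.54
```

Emit:
carry_out(
  translation=[
    [-0.2, 0, 0],
    [-0.5, 0, 0],
    [-0.9, 0, 0],
    [-1.3, 0, 0],
    [-1.8, 0, 0],
    [-2.3, 0, 0],
    [-2.9, 0, 0],
    [-3.5, 0, 0],
    [-3.5, 0, 0],
    [-3.5, 0, 0],
  ],
  rot=[
    [0, 0, 0],
    [0, 0, 0],
    [0, 0, 0],
    [0, 0, 0],
    [0, 0, 0],
    [0, 0, 0],
    [0, 0, 0],
    [0, 0, 0],
    [0, 0, 0],
    [0, 0, 0],
  ],
  claw=[0, 0, 0, 0, 0, 0, 0, 0, 0, 0],
)

```text
clock: 25.4
ee_pos: [0.3991, 0.225, 0.148]
tool_rot: [0.664, 0.697, 0.119, -0.244]
ft_force: [0.2, -0.7, -0.3]
width: 0.088
```

Emit:
carry_out(
  translation=[
    [0, 0, 0.3],
    [0, 0, 0.7],
    [0, 0, 1.2],
    [0, 0, 1.7],
    [0.2, 0, 2.1],
    [0.5, 0, 2.37],
    [0.8, 0.1, 2.37],
    [1.07, 0.1, 2.37],
    [1.07, 0.1, 2.37],
    [1.07, 0.1, 2.37],
  ],
  rot=[
    [0, 0, 0],
    [0, 0, 0],
    [0, 0, 0],
    [0, 0, 0],
    [0, 0, 0],
    [0, 0, 0],
    [0, 0, 0],
    [0, 0, 0],
    [0, 0, 0],
    [0, 0, 0],
  ],
  claw=[0, 0, 0, 0, 0, 0, 0, 0, 0, 0],
)

```text
clock: 26.65
ee_pos: [0.4198, 0.1248, 0.1302]
tool_rot: [0.664, 0.697, 0.12, -0.244]
ft_force: [0.5, 0.5, -0.4]
width: 0.0883
```

```bash
python3 - <<'E'
from plan import *
s=manip.get_state();show(s);S=np.diag([1,-1,-1]);R=head(-10.5,30)@S;x=R[:,0]
print(delta(s,R,O-FW*.09-LF*.095+UP*.066+.0187*x))
fs=imaging.grab_frame('side');ft=imaging.grab_frame('top')
a=cv2.resize(fs['color'][110:310,190:330],(420,600),interpolation=2);b=cv2.resize(ft['color'][180:340,220:320],(375,600),interpolation=2)
cv2.imwrite('pics/rel.png',np.hstack([a,b])[...,::-1])
c=blob(fs,'red',(200,100,330,330))[0];print('cap side',c,proj(fs,O+UP*.164))
try:print('cap top',blob(ft,'red',(190,200,300,300))[:2],proj(ft,O+UP*.164))
except Exception as e:print(e)
E
```

```text
t 26.65 p [0.4198, 0.1248, 0.1302] x [ 0.853 -0.157 -0.498] z [-0.181 -0.984  0.001] q [0.21, 0.422, 2.389, 3.649, 0.751, -1.754] F [ 0.5  0.5 -0.4] w 0.0883
([0.92, -1.59, 0.0], [0.01, -0.0, -0.01])
cap side [254.77  196.865] [255.06482152 197.41840907]
cap top (array([231.19259259, 241.37037037]), array([224, 236,  16,  12, 135], dtype=int32)) [231.65848893 239.34442877]
```

View pics/rel.png

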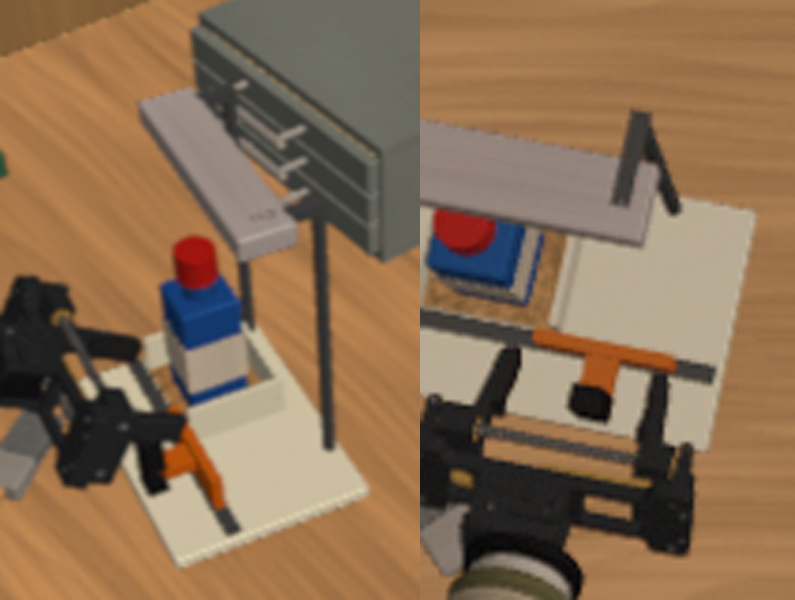

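The bottle stands upright in the bay, its cap within a pixel of the prediction. The fingers straddle the black grip, at panel pixel (590,400). Lowering, then closing on the grip.

Emit:
carry_out(
  translation=[
    [0.15, -0.26, 0],
    [0.3, -0.52, 0],
    [0.45, -0.78, 0],
    [0.6, -1.04, 0],
    [0.7, -1.21, 0],
    [0.8, -1.38, 0],
    [0.87, -1.5, 0],
    [0.92, -1.59, 0],
    [0.92, -1.59, 0],
    [0.92, -1.59, 0],
  ],
  rot=[
    [0, 0, 0],
    [0, 0, 0],
    [0, 0, 0],
    [0, 0, 0],
    [0, 0, 0],
    [0, 0, 0],
    [0, 0, 0],
    [0, 0, 0],
    [0, 0, 0],
    [0, 0, 0],
  ],
  claw=[0, 0, 0, 0, 0, 0, 0, 0, 0, 0],
)

```text
clock: 28.0
ee_pos: [0.4203, 0.1244, 0.0569]
tool_rot: [0.664, 0.697, 0.119, -0.244]
ft_force: [-0.2, -0.1, 0.6]
width: 0.0881
```

Emit:
carry_out(
  translation=[
    [0, 0, 0],
    [0, 0, 0],
    [0, 0, 0],
    [0, 0, 0],
    [0, 0, 0],
    [0, 0, 0],
    [0, 0, 0],
    [0, 0, 0],
    [0, 0, 0],
    [0, 0, 0],
  ],
  rot=[
    [0, 0, 0],
    [0, 0, 0],
    [0, 0, 0],
    [0, 0, 0],
    [0, 0, 0],
    [0, 0, 0],
    [0, 0, 0],
    [0, 0, 0],
    [0, 0, 0],
    [0, 0, 0],
  ],
  claw=[0.15, 0.3, 0.4, 0.5, 0.6, 0.7, 0.8, 0.8, 0.8, 0.8],
)

```text
clock: 29.25
ee_pos: [0.4203, 0.1245, 0.0567]
tool_rot: [0.664, 0.697, 0.119, -0.244]
ft_force: [-0.7, 1.7, -0.3]
width: 0.0237
```

```bash
python3 - <<'E'
from plan import *
s=manip.get_state();show(s);d=s['ee_pos']-O;print('stand',FW@d,LF@d)
E
```

```text
t 29.25 p [0.4203, 0.1245, 0.0567] x [ 0.853 -0.157 -0.498] z [-0.181 -0.983  0.001] q [0.208, 0.75, 2.468, 3.517, 1.12, -1.539] F [-0.7  1.7 -0.3] w 0.0237
stand -0.07364308346293408 -0.09505057147275621
```

Emit:
carry_out(
  translation=[
    [0, 0, -0.15],
    [0, 0, -0.4],
    [0, 0, -0.7],
    [0, 0, -1],
    [0, 0, -1.3],
    [0, 0, -1.6],
    [0, 0, -1.9],
    [0, 0, -2.1],
    [0, 0, -2.25],
    [0, 0, -2.25],
  ],
  rot=[
    [0, 0, 0],
    [0, 0, 0],
    [0, 0, 0],
    [0, 0, 0],
    [0, 0, 0],
    [0, 0, 0],
    [0, 0, 0],
    [0, 0, 0],
    [0, 0, 0],
    [0, 0, 0],
  ],
  claw=[0.8, 0.8, 0.8, 0.8, 0.8, 0.8, 0.8, 0.8, 0.8, 0.8],
)

```text
clock: 30.5
ee_pos: [0.4371, 0.2138, 0.0567]
tool_rot: [0.664, 0.697, 0.119, -0.243]
ft_force: [5.6, 0.1, -3.0]
width: 0.024
```

Emit:
carry_out(
  translation=[
    [0, 0, -0.02],
    [0, 0, -0.04],
    [0, 0, -0.06],
    [0, 0, -0.08],
    [0, 0, -0.1],
    [0, 0, -0.11],
    [0, 0, -0.12],
    [0, 0, -0.13],
    [0, 0, -0.13],
    [0, 0, -0.13],
  ],
  rot=[
    [0, 0, 0],
    [0, 0, 0],
    [0, 0, 0],
    [0, 0, 0],
    [0, 0, 0],
    [0, 0, 0],
    [0, 0, 0],
    [0, 0, 0],
    [0, 0, 0],
    [0, 0, 0],
  ],
  claw=[0.8, 0.8, 0.8, 0.8, 0.8, 0.8, 0.8, 0.8, 0.8, 0.8],
)

```text
clock: 31.75
ee_pos: [0.4379, 0.2179, 0.0568]
tool_rot: [0.664, 0.697, 0.119, -0.244]
ft_force: [5.9, -4.5, -2.2]
width: 0.0237
```

```bash
python3 - <<'E'
from plan import *
s=manip.get_state();show(s);d=s['ee_pos']-O;print('stand',FW@d,LF@d,'F along y',LF@s['ft_force'])
E
```

```text
t 31.75 p [0.4379, 0.2179, 0.0568] x [ 0.853 -0.159 -0.498] z [-0.183 -0.983 -0.   ] q [0.503, 0.684, 2.222, 3.939, 0.876, -1.764] F [ 5.9 -4.5 -2.2] w 0.0237
stand -0.0733312027401571 6.153096296399388e-05 F along y -3.3399007588998066
```

Emit:
carry_out(
  translation=[
    [0, 0, -0.01],
    [0, 0, -0.02],
    [0, 0, -0.03],
    [0, 0, -0.04],
    [0, 0, -0.05],
    [0, 0, -0.06],
    [0, 0, -0.06],
    [0, 0, -0.06],
    [0, 0, -0.06],
    [0, 0, -0.06],
  ],
  rot=[
    [0, 0, 0],
    [0, 0, 0],
    [0, 0, 0],
    [0, 0, 0],
    [0, 0, 0],
    [0, 0, 0],
    [0, 0, 0],
    [0, 0, 0],
    [0, 0, 0],
    [0, 0, 0],
  ],
  claw=[0.8, 0.8, 0.8, 0.8, 0.8, 0.8, 0.8, 0.8, 0.8, 0.8],
)

```text
clock: 33.0
ee_pos: [0.4379, 0.2181, 0.0567]
tool_rot: [0.663, 0.697, 0.117, -0.246]
ft_force: [7.4, -17.1, -2.4]
width: 0.0235
```

Emit:
carry_out(
  translation=[
    [0, 0, 0.04],
    [0, 0, 0.04],
    [0, 0, 0.04],
    [0, 0, 0.04],
    [0, 0, 0.04],
    [0, 0, 0.04],
    [0, 0, 0.04],
    [0, 0, 0.04],
    [0, 0, 0.04],
    [0, 0, 0.04],
  ],
  rot=[
    [0, 0, 0],
    [0, 0, 0],
    [0, 0, 0],
    [0, 0, 0],
    [0, 0, 0],
    [0, 0, 0],
    [0, 0, 0],
    [0, 0, 0],
    [0, 0, 0],
    [0, 0, 0],
  ],
  claw=[0.8, 0.7, 0.6, 0.5, 0.4, 0.3, 0.2, 0, 0, 0],
)

```text
clock: 34.25
ee_pos: [0.4377, 0.2188, 0.0567]
tool_rot: [0.664, 0.697, 0.119, -0.244]
ft_force: [-0.6, -0.4, 0.3]
width: 0.0882
```

Emit:
carry_out(
  translation=[
    [-0.1, 0.2, 0],
    [-0.3, 0.5, 0],
    [-0.5, 0.87, 0],
    [-0.7, 1.21, 0],
    [-0.92, 1.6, 0],
    [-1.3, 1.6, 0],
    [-1.7, 1.6, 0],
    [-2.1, 1.6, 0],
    [-2.4, 1.6, 0],
    [-2.4, 1.6, 0],
  ],
  rot=[
    [0, 0, 0],
    [0, 0, 0],
    [0, 0, 0],
    [0, 0, 0],
    [0, 0, 0],
    [0, 0, 0],
    [0, 0, 0],
    [0, 0, 0],
    [0, 0, 0],
    [0, 0, 0],
  ],
  claw=[0, 0, 0, 0, 0, 0, 0, 0, 0, 0],
)

```text
clock: 35.5
ee_pos: [0.3868, 0.2285, 0.1608]
tool_rot: [0.664, 0.697, 0.12, -0.243]
ft_force: [1.0, -0.7, -0.7]
width: 0.088
```

```bash
python3 - <<'E'
from plan import *
s=manip.get_state();show(s)
fs=imaging.grab_frame('side');ft=imaging.grab_frame('top')
a=cv2.resize(fs['color'][110:310,190:330],(420,600),interpolation=2);b=cv2.resize(ft['color'][180:340,200:300],(375,600),interpolation=2)
cv2.imwrite('pics/end.png',np.hstack([a,b])[...,::-1])
print('cap side',blob(fs,'red',(200,100,330,330))[0],proj(fs,O+UP*.164))
print('bar ends pred',[proj(f,O-FW*.05+LF*e+UP*.05).round(1).tolist() for f in(fs,ft) for e in(-.05,.05)])
for f in(fs,ft):
    hsv=cv2.cvtColor(f['color'],cv2.COLOR_RGB2HSV);m=((hsv[...,0]>5)&(hsv[...,0]<14)&(hsv[...,1]>190)&(hsv[...,2]>120));m[:200]=0;m[310:]=0;m[:,:195]=0;m[:,320:]=0
    p=np.argwhere(m)[:,::-1];print('orange x',p[:,0].min(),p[:,0].max(),'y',p[:,1].min(),p[:,1].max())
E
```

```text
t 35.5 p [0.3868, 0.2285, 0.1608] x [ 0.853 -0.156 -0.498] z [-0.18  -0.984 -0.001] q [0.618, 0.354, 2.196, 4.366, 0.722, -2.219] F [ 1.  -0.7 -0.7] w 0.088
cap side [254.73631841 196.86069652] [255.06482152 197.41840907]
bar ends pred [[248.8, 247.6], [235.0, 224.8], [253.4, 269.2], [216.7, 262.2]]
orange x 232 250 y 225 256
orange x 217 254 y 261 278
```

View pics/end.png

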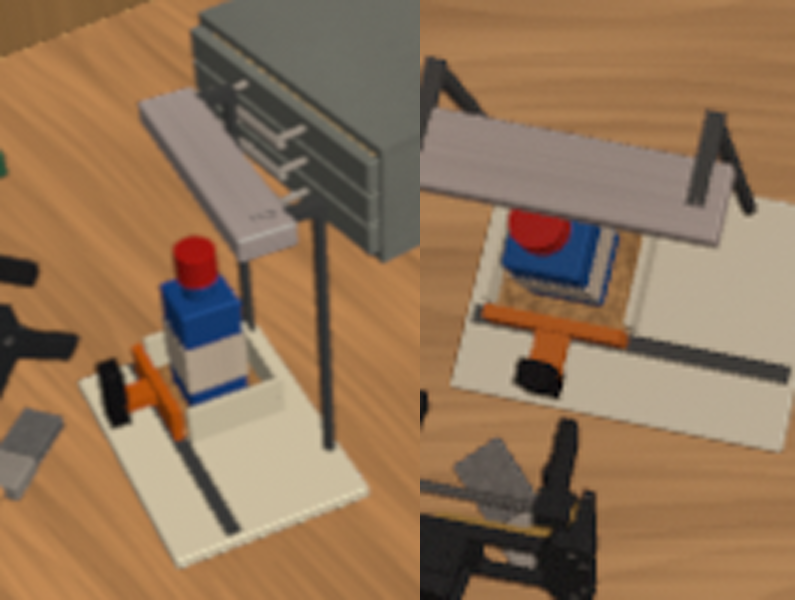

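The bottle stands upright in the bay, with its cap at panel pixel (195,262). The guard is closed in front of it: its ends at top picture x 217 and 254 match the predicted 216.7 and 253.4. The gripper is clear.

```bash
python3 -c "
from station import manip
print(manip.finish_job())"
```

```text
the job is handed in; nothing more can be done
None
```

The blue ink bottle is standing upright, cap up, on the cork pad, and the orange guard is closed in front of it. I handed the job in at about 35.6 s of the 59 s allowed.

- **Bottle:** I gripped it tilted 30°, brought it in under the lamp bar and lowered it in small steps. It touched the pad with about 13 N before I let go. In the last pictures the cap was within 1 px of its predicted place in the side view. An earlier top view put it 2 px off, with the lamp bar partly hiding the cap.
- **Guard:** I pulled it closed by its black grip until it met its stop, where the force rose to about 17 N and it stopped moving. The bar's ends were within about 1 px of the fully closed position in the top view, and about 3 px at one end in the side view.
- **Everything else:** The gripper was clear of everything when I handed in, and I avoided the other items. I did not re-measure the bystanders, but I saw no sign of contact with them in the pictures or force readings. No check failed.

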